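# Put washed boiler shells on the drying pegs

## Task

Put the washed boiler shells up to dry: turn each one mouth down and lower it fully home over a drying peg, one to a peg, the long shells on the strip of tall pegs and the short shells on the strip of short pegs. Only when every shell on the bench is seated and let go, push the dryer's switch lever all the way over to on. Leave the other things on the bench where they are.

Things in the scene. Friction and masses are not known exactly. Their poses are not given: they have to be found in the camera images.
- L1: long boiler shell (may be absent): brass barrel 120 mm long, 38 mm outside, 32 mm inside, open at its +x end (mouth), closed 4 mm thick with a dark band at -x. Lies on a flat dark saddle 34 x 72 mm; chimney 12 mm wide, 9 mm proud on top (+z), 12 mm from the closed end. Origin: underside of the saddle, mid-length; x to the mouth; z up as it lies; barrel axis 24 mm above the origin
- L1_mouth (a point): centre of the mouth of L1, on the barrel's axis (60 mm ahead of its middle)
- L2: long boiler shell (may be absent): brass barrel 120 mm long, 38 mm outside, 32 mm inside, open at its +x end (mouth), closed 4 mm thick with a dark band at -x. Lies on a flat dark saddle 34 x 72 mm; chimney 12 mm wide, 9 mm proud on top (+z), 12 mm from the closed end. Origin: underside of the saddle, mid-length; x to the mouth; z up as it lies; barrel axis 24 mm above the origin
- L2_mouth (a point): centre of the mouth of L2, on the barrel's axis (60 mm ahead of its middle)
- S1: short boiler shell (may be absent): brass barrel 85 mm long, 38 mm outside, 32 mm inside, open at its +x end (mouth), closed 4 mm thick with a dark band at -x. Lies on a flat dark saddle 34 x 51 mm; chimney 12 mm wide, 9 mm proud on top (+z), 12 mm from the closed end. Origin: underside of the saddle, mid-length; x to the mouth; z up as it lies; barrel axis 24 mm above the origin
- S1_mouth (a point): centre of the mouth of S1, on the barrel's axis (42 mm ahead of its middle)
- S2: short boiler shell (may be absent): brass barrel 85 mm long, 38 mm outside, 32 mm inside, open at its +x end (mouth), closed 4 mm thick with a dark band at -x. Lies on a flat dark saddle 34 x 51 mm; chimney 12 mm wide, 9 mm proud on top (+z), 12 mm from the closed end. Origin: underside of the saddle, mid-length; x to the mouth; z up as it lies; barrel axis 24 mm above the origin
- S2_mouth (a point): centre of the mouth of S2, on the barrel's axis (42 mm ahead of its middle)
- S3: short boiler shell (may be absent): brass barrel 85 mm long, 38 mm outside, 32 mm inside, open at its +x end (mouth), closed 4 mm thick with a dark band at -x. Lies on a flat dark saddle 34 x 51 mm; chimney 12 mm wide, 9 mm proud on top (+z), 12 mm from the closed end. Origin: underside of the saddle, mid-length; x to the mouth; z up as it lies; barrel axis 24 mm above the origin
- S3_mouth (a point): centre of the mouth of S3, on the barrel's axis (42 mm ahead of its middle)
- tall_peg0 (a point): foot of tall peg 0, on the peg's axis at the strip's top face (12 mm above the table); z up; the pegs stand on a fixed aluminium drying strip 200 x 50 x 12 mm with three upright tall blue pegs, 18 mm diameter, chamfered tips, 95 mm high above the strip, in a row 75 mm apart, this one at the end nearer the robot
- tall_peg1 (a point): foot of tall peg 1, on the peg's axis at the strip's top face (12 mm above the table); z up; the pegs stand on a fixed aluminium drying strip 200 x 50 x 12 mm with three upright tall blue pegs, 18 mm diameter, chamfered tips, 95 mm high above the strip, in a row 75 mm apart, this one in the middle
- tall_peg2 (a point): foot of tall peg 2, on the peg's axis at the strip's top face (12 mm above the table); z up; the pegs stand on a fixed aluminium drying strip 200 x 50 x 12 mm with three upright tall blue pegs, 18 mm diameter, chamfered tips, 95 mm high above the strip, in a row 75 mm apart, this one at the end farther from the robot
- short_peg0 (a point): foot of short peg 0, on the peg's axis at the strip's top face (12 mm above the table); z up; the pegs stand on a fixed aluminium drying strip 200 x 50 x 12 mm with three upright short orange pegs, 18 mm diameter, chamfered tips, 60 mm high above the strip, in a row 75 mm apart, this one at the end nearer the robot
- short_peg1 (a point): foot of short peg 1, on the peg's axis at the strip's top face (12 mm above the table); z up; the pegs stand on a fixed aluminium drying strip 200 x 50 x 12 mm with three upright short orange pegs, 18 mm diameter, chamfered tips, 60 mm high above the strip, in a row 75 mm apart, this one in the middle
- short_peg2 (a point): foot of short peg 2, on the peg's axis at the strip's top face (12 mm above the table); z up; the pegs stand on a fixed aluminium drying strip 200 x 50 x 12 mm with three upright short orange pegs, 18 mm diameter, chamfered tips, 60 mm high above the strip, in a row 75 mm apart, this one at the end farther from the robot
- dryer (a joint): angle of the dryer's switch lever: 0 = off (leaning over the robot's side of its block), 1.0 = fully on (leaning away from the robot); it stays where it is left
- dryer_tip (a point): centre of the red 26 mm ball at the tip of the switch lever (steel rod 10 mm thick, 80 mm long from a pivot 22 mm above the table, on a fixed grey block 70 x 50 x 25 mm). Its y axis is level, along the pivot; the lever swings in the upright plane across it, at most 0.3 rad off straight away from the robot; at 0 the ball is 38 mm to the robot's side of the pivot, at 1.0 it is 38 mm beyond
- pin_tub: white tub of pins 50 x 50 x 30 mm; bystander; origin: centre of its underside
- bracket_tub: white tub of brackets 100 x 80 x 45 mm; bystander; origin: centre of its underside
- tape_roll: yellow roll of tape, 90 mm across, 25 mm high; bystander; origin: centre of its underside
- glue: white glue bottle with red cap, 38 mm across, 100 mm high; bystander; origin: centre of its underside
- driver: screwdriver lying along its x, blue handle; bystander; origin: centre of its underside
- chassis: dark locomotive chassis with wheels, 150 x 45 x 35 mm; bystander; origin: centre of its underside
Mind the look-alikes: they are no part of the job. Leave any blue or orange look-alike of the part that bears dryer alone.

How it is judged:
By the outcome, as a careful person would: the job done as asked, in the order asked, and still so for the second after the job is handed in, with the robot touching nothing.
Of L1, L2, S1, S2, S3 only 4 to 5 are there at a start; the rules pass over those that are not, and their reading is None.
At some moment in a run one of L1, L2, S1, S2, S3 may be knocked a few centimetres aside while the robot is not near it.
Once in a run the grip may slacken for a moment while it holds something.
It also fails if it takes over 210 s, if anything falls off the work surface, if the arm or the gripper's body presses on something with over 40 N, if the wrist force passes 120 N, or if a joint passes its speed limit or range.

## Robot

A 7-joint arm with a two-finger parallel gripper is mounted at the origin on the work surface. World frame = base frame: x ahead of the robot, y to its left, z up, the work surface at z = 0. Lengths are in m, angles in rad, forces in N, time in s.
With the tool pointing down it reaches from about 0.425 to 0.875 m from the base axis. Payload 4.7 kg.
Tool frame: the origin (TCP) lies on the centre line of the jaws, within the pads' length; the fingertips stand 14 mm ahead of it and the grasp point (between the pads) lies 5 mm behind it; z points along the fingers, y is the line along which they close (so a half turn about z gives the same grasp; the last joint's range is limited). The gripper opens to 87 mm and grips with 3 to 60 N. Pads are 19 mm wide; open, the fingers measure 117 mm over their backs; the gripper's body (75 mm by 190 mm) begins 51 mm behind the grasp point.
Start: joints at [1.268, 0.321, -0.07, 1.45, 0.023, 1.371, -0.057], TCP at [0.202, -0.618, 0.237] pointing down, gripper open.
Joint ranges: [-2.86, 2.86], [-0.3, 2.09], [-1.38, 1.24], [0.06, 2.45], [-1.56, 4.7], [0.09, 2.05], [-2.69, 2.69]. Speed limits (rad/s): [2.57, 2.57, 3.14, 3.14, 3.14, 3.14, 3.14].

## Interface

Orientations are given as a rotation vector (axis times angle).
In Python, from bench import ctrl gives the robot as it stands.
- The arm moves only by the tool send_rows, never from a script. Its argument "steps" is a list of rows, each an object of numbers: "tx", "ty", "tz": the shift along the tool's x, y, z in units of 60 mm (1.0 is 60 mm); "turn": the turn about the tool's z in units of 8 degrees (1.0 is 8 degrees); "grip": the opening, from 0 (shut) to 1 (fully open). A call has 1 to 12 rows; each row shifts and turns the commanded pose from where the row before left it, along the tool's axes as they then stand; what a row does not reach is not made up. A row lasts 1/8 s, in which the tool goes at most 62.5 mm and 10.7 degrees, less where a joint would pass 70% of its speed; a pose out of reach is approached as far as the arm can. A call is refused whole if a number of a shift passes 1 or a number of a turn 1, either way. A call with a gripper value outside its range is refused whole. The fingers move at their own pace and stop on an object; "newtons" is the grip in N (left out, the last holds). Time passes only in rows, so rows that do not move let the fingers close. It gives the time, the measured TCP pose, the force, the opening and the grip force at its end, in the units of the state.
- ctrl.get_state(): the state, without advancing time (a new reading comes with each control period).
- ctrl.get_image(name): name is "scene" or "top" or "wrist"; returns a dict with "pixels" (384x512x3 uint8, red, green, blue), "K" (3x3 intrinsics, pixels), "cam_to_world" (4x4, takes a point from camera to world coordinates); the wrist camera has in their place "T_tool_cam" (4x4, takes a point from camera to tool coordinates, whose origin is the TCP and whose axes are the flange's). Camera axes: x right, y down, z forward; pixel columns grow to the right and rows downward; lengths in m; the calibration is good to about 2 mm. A picture is of the moment at which its call begins: read the wrist's pose just before it. There is no depth.
- ctrl.close_job(): hands the job in; it is judged then, once.
The state is a dict: "time": time; "joint_positions": joint angles; "qd": joint speeds; "joint_torque": joint torques, N m; "position": TCP position; "tool_rot": TCP orientation; "ft_force": force on the tool from outside, world axes, zero at the start; "torque": the same for the moment, N m; "grip_width": opening from 0.0 (shut) to 1.0 (fully open); "grip_force": force on a finger pad.
Only numpy, scipy, OpenCV 4.12 (cv2) and the standard library are available. Lean on these libraries where they do the work, as an engineer would, in place of code of your own. Each camera call takes 0.05 s, during which the arm holds its last target. There are 200 camera calls.

## Working session

There is one attempt and no reset: what is moved stays moved. The work goes in short steps, Python scripts to look and compute and a tool call to move; the robot and the scene stay as the last step left them, time stands still between calls to the robot, and variables do not carry over. Pictures are saved under pics/ and viewed, at most 14 in all, crops included, and the job is handed in when it is done.

Besides the shell and the picture viewer there is one more tool, called after ">>>" by a JSON object that holds its "op" and its "data", one argument or row to a line. send_rows: Moves the arm, as the interface text tells. Its arguments: {"type":"object","properties":{"steps":{"type":"array"},"newtons":{"type":"number"}},"required":["steps"]}

```bash
mkdir -p pics; cat > h.py <<'E'
import numpy as np, cv2
from scipy.spatial.transform import Rotation as R
from bench import ctrl
def img(name, save=None):
    st=ctrl.get_state(); d=ctrl.get_image(name); p=np.array(d["pixels"]); K=np.array(d["K"])
    if name=="wrist":
        T=np.eye(4); T[:3,:3]=R.from_rotvec(st["tool_rot"]).as_matrix(); T[:3,3]=st["position"]
        C=T@np.array(d["T_tool_cam"])
    else: C=np.array(d["cam_to_world"])
    if save: cv2.imwrite(f"pics/{save}.png",p[:,:,::-1]); np.savez(f"pics/{save}.npz",p=p,K=K,C=C)
    return p,K,C
def load(n):
    d=np.load(f"pics/{n}.npz"); return d["p"],d["K"],d["C"]
def ray(u,v,K,C):
    r=C[:3,:3]@np.linalg.solve(K,[u,v,1.]); return C[:3,3],r
def onz(u,v,z,K,C):
    o,r=ray(u,v,K,C); return o+r*(z-o[2])/r[2]
def proj(P,K,C):
    q=np.linalg.inv(C)@np.append(P,1); q=K@q[:3]; return q[:2]/q[2]
def st():
    s=ctrl.get_state(); M=R.from_rotvec(s["tool_rot"]).as_matrix()
    return s,np.array(s["position"]),M
E
python3 - <<'E'
from h import *
a=img("top","top0"); b=img("scene","scene0")
for n,x in(("top",a),("scene",b)): print(n,x[1].round(1).tolist(),x[2].round(3).tolist())
s,p,M=st(); print(p.round(4),M.round(3).tolist(),s["grip_width"],s["time"])
E
```

```text
top [[351.2, 0.0, 252.0], [0.0, 351.2, 188.5], [0.0, 0.0, 1.0]] [[-0.027, -0.997, 0.074, 0.432], [-1.0, 0.028, 0.007, 0.069], [-0.009, -0.074, -0.997, 1.282], [0.0, 0.0, 0.0, 1.0]]
scene [[419.1, 0.0, 259.5], [0.0, 419.1, 194.3], [0.0, 0.0, 1.0]] [[-0.821, 0.322, -0.471, 1.19], [0.57, 0.439, -0.695, 1.012], [-0.017, -0.839, -0.544, 0.832], [0.0, 0.0, 0.0, 1.0]]
[ 0.2023 -0.6172  0.2355] [[0.95, 0.312, -0.001], [0.312, -0.95, 0.002], [-0.0, -0.002, -1.0]] 0.9994921471760118 0.1
```

View pics/top0.png

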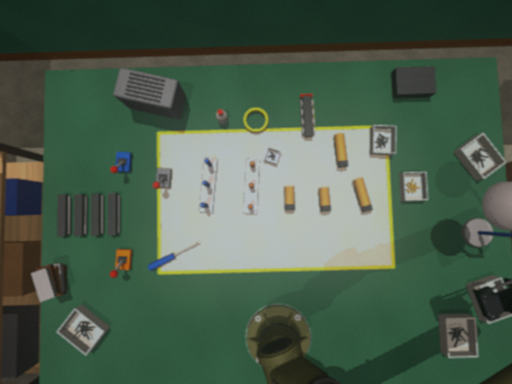

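View pics/scene0.png

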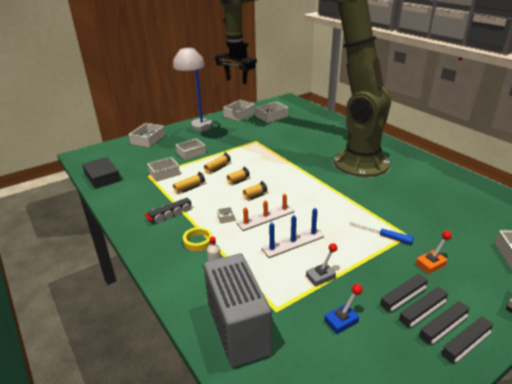

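```bash
python3 - <<'E'
from h import *
p,K,C=load("top0")
c=p[125:225,145:405]; c=cv2.resize(c,None,fx=3,fy=3,interpolation=cv2.INTER_CUBIC)
cv2.imwrite("pics/crop0.png",c[:,:,::-1])
hsv=cv2.cvtColor(p,cv2.COLOR_RGB2HSV)
def blobs(m,amin,name):
    n,l,s,c=cv2.connectedComponentsWithStats(m.astype(np.uint8))
    for i in range(1,n):
        if s[i,4]>=amin:
            pts=np.argwhere(l==i)[:,::-1].astype(np.float32)
            print(name,s[i,4],c[i].round(1),cv2.minAreaRect(pts))
roi=np.zeros(p.shape[:2],bool); roi[130:270,150:392]=1
H,S,V=[hsv[:,:,i].astype(int) for i in range(3)]
blobs(roi&(H>12)&(H<27)&(S>130)&(V>60),40,"brass")
blobs(roi&(H>100)&(H<125)&(S>100),4,"blue")
blobs(roi&((H<12)|(H>172))&(S>90)&(V>100),4,"orange/red")
for n,u,v in(("robot",278,335),("sw",164,178)): print(n,onz(u,v,0.025,K,C).round(3))
E
```

```text
brass 209 [340.1 146.7] ((340.02313232421875, 146.6846466064453), (25.675188064575195, 8.062257766723633), 82.87498474121094)
brass 196 [361.7 192.1] ((361.5780029296875, 191.92660522460938), (26.24444007873535, 7.6626105308532715), 73.3007583618164)
brass 108 [289.  194.8] ((289.0, 194.5), (15.0, 6.0), 90.0)
brass 114 [324.2 196.5] ((324.1241455078125, 196.4896697998047), (15.446460723876953, 7.14191198348999), 85.2363510131836)
blue 10 [206.3 160.7] ((206.25003051757812, 160.7500457763672), (2.8284268379211426, 2.1213202476501465), 45.0)
blue 9 [204.3 182.6] ((204.25003051757812, 182.75001525878906), (2.8284268379211426, 2.1213202476501465), 45.0)
blue 9 [202.2 204.6] ((202.25001525878906, 204.75001525878906), (2.8284268379211426, 2.1213202476501465), 45.0)
blue 155 [160.5 261.6] ((161.2000274658203, 261.4000549316406), (7.155416965484619, 26.832815170288086), 63.43495178222656)
orange/red 42 [155.9 184.5] ((156.0, 184.5), (7.0, 6.0), 90.0)
robot [0.012 0.001 0.025]
sw [0.572 0.394 0.025]
```

View pics/crop0.png

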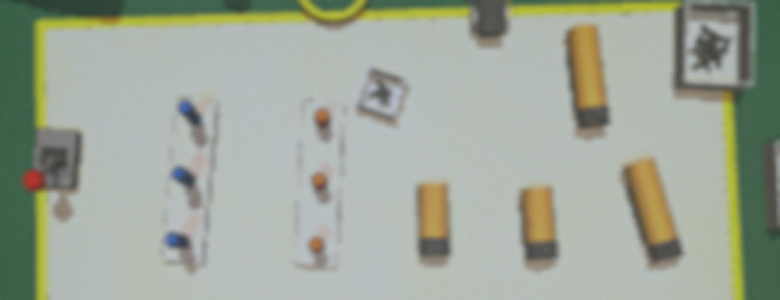

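The top view shows four shells, long at (340,150) and (361,194), short at (289,198) and (324,199), with dark closed ends toward the robot. It also shows the tall blue pegs at (206,161), (204,183) and (202,205), and the orange pegs at about (252,165), (251,185) and (250,207).

Lever candidates are grey (156,184), blue (122,160) and orange (122,260). By the description I choose the grey one. The close crop confirms this, with the red ball at the robot side of the grey block.

>>> {"op": "send_rows", "data": {
  "steps": [
    {"turn": 0.76, "grip": 1},
    {"turn": 0.76},
    {"turn": 0.75},
    {"tx": 0.5, "ty": -0.9, "tz": -0.15},
    {"tx": 0.5, "ty": -0.9, "tz": -0.15},
    {"tx": 0.5, "ty": -0.9, "tz": -0.15},
    {"tx": 0.5, "ty": -0.9, "tz": -0.15},
    {"tx": 0.5, "ty": -0.9, "tz": -0.15},
    {"tx": 0.5, "ty": -0.9, "tz": -0.15},
    {"tx": 0.5, "ty": -0.9, "tz": -0.15},
    {"tx": 0.5, "ty": -0.9, "tz": -0.15},
    {}
  ],
  "newtons": 8
}}

```text
validation failed for argument at $.st...
```

```bash
python3 - <<'E'
from h import *
p,K,C=img("wrist","w0"); s,q,M=st()
print(q.round(4),M.round(3).tolist(),s["time"]); print(K.round(1).tolist()); print((C).round(3).tolist())
for u,v in((0,0),(511,0),(511,383),(0,383)): print(onz(u,v,0,K,C).round(3))
E
```

```text
[ 0.2023 -0.6173  0.2357] [[0.95, 0.311, -0.001], [0.311, -0.95, 0.001], [-0.0, -0.001, -1.0]] 0.15
[[305.0, 0.0, 248.3], [0.0, 305.0, 194.9], [0.0, 0.0, 1.0]]
[[0.313, -0.922, -0.228, 0.264], [-0.95, -0.304, -0.074, -0.595], [-0.001, 0.239, -0.971, 0.383], [0.0, 0.0, 0.0, 1.0]]
[ 0.3   -0.291  0.   ]
[ 0.478 -0.833  0.   ]
[ 0.019 -1.096  0.   ]
[-0.225 -0.357  0.   ]
```

View pics/w0.png

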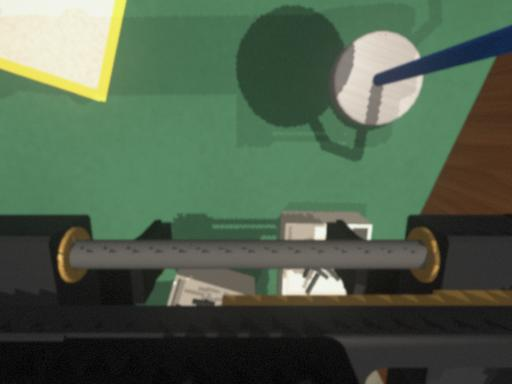

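The move was refused. The wrist view still shows the lamp foot at (375,80) and the mat corner at (105,100). The upper part of the image, above v≈230, is clear.

>>> {"op": "send_rows", "data": {
  "steps": [
    {"tx": 0, "ty": 0, "tz": 0, "turn": 0.75, "grip": 1},
    {"tx": 0, "ty": 0, "tz": 0, "turn": 0.75, "grip": 1},
    {"tx": 0, "ty": 0, "tz": 0, "turn": 0.75, "grip": 1},
    {"tx": 0.5, "ty": -0.9, "tz": -0.15, "turn": 0, "grip": 1},
    {"tx": 0.5, "ty": -0.9, "tz": -0.15, "turn": 0, "grip": 1},
    {"tx": 0.5, "ty": -0.9, "tz": -0.15, "turn": 0, "grip": 1},
    {"tx": 0.5, "ty": -0.9, "tz": -0.15, "turn": 0, "grip": 1},
    {"tx": 0.5, "ty": -0.9, "tz": -0.15, "turn": 0, "grip": 1},
    {"tx": 0.5, "ty": -0.9, "tz": -0.15, "turn": 0, "grip": 1},
    {"tx": 0.5, "ty": -0.9, "tz": -0.15, "turn": 0, "grip": 1},
    {"tx": 0.5, "ty": -0.9, "tz": -0.15, "turn": 0, "grip": 1},
    {"tx": 0, "ty": 0, "tz": 0, "turn": 0, "grip": 1}
  ],
  "newtons": 8
}}

```text
time: 1.65
position: [0.4439, -0.1795, 0.3095]
tool_rot: [-3.141, -0.021, -0.003]
ft_force: [0.4, -1.3, -0.4]
grip_width: 1.0
grip_force: 0.0
```

```bash
python3 - <<'E'
from h import *
p,K,C=img("wrist","w0"); s,q,M=st()
print(q.round(4),M.round(3).tolist(),s["time"]); 
for u,v in((0,0),(511,0),(511,230),(0,230)): print(onz(u,v,0,K,C).round(3))
E
```

```text
[ 0.4422 -0.1829  0.3089] [[1.0, 0.008, 0.0], [0.008, -1.0, -0.001], [0.0, 0.001, -1.0]] 1.7
[ 0.66   0.157 -0.   ]
[ 0.669 -0.525 -0.   ]
[ 0.346 -0.596  0.   ]
[0.334 0.215 0.   ]
```

View pics/w0.png

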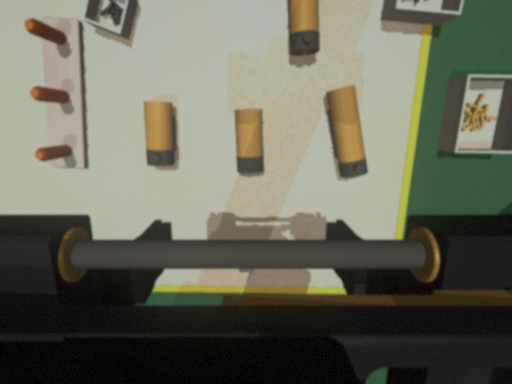

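The wrist view shows the short shells at (159,132) and (249,140), and a long one at (348,130). A second long one is cut off at (304,25). Orange pegs stand at the left.

```bash
cat >> h.py <<'E'
def shells(p,K,C,vmax=215,sat=110,amin=250):
    hsv=cv2.cvtColor(p,cv2.COLOR_RGB2HSV).astype(int); H,S,V=hsv[:,:,0],hsv[:,:,1],hsv[:,:,2]
    m=((H>10)&(H<24)&(S>sat)&(V>50)).astype(np.uint8); m[vmax:]=0
    m=cv2.morphologyEx(m,cv2.MORPH_OPEN,np.ones((5,5),np.uint8))
    n,l,s,c=cv2.connectedComponentsWithStats(m); out=[]
    for i in range(1,n):
        if s[i,4]<amin: continue
        px=np.argwhere(l==i)[:,::-1]
        g=np.array([onz(u,v,0.036,K,C)[:2] for u,v in px])
        (cx,cy),(w,h),a=cv2.minAreaRect((g*1000).astype(np.float32))
        if w<h: w,h,a=h,w,a+90
        a=(a+90)%180-90
        d=np.array([np.cos(np.radians(a)),np.sin(np.radians(a))])
        if d[0]<0: d=-d
        ctr=np.array([cx,cy])/1000
        # ends on the barrel's top line (z=.043)
        t43=np.array([onz(u,v,0.043,K,C)[:2] for u,v in px]); al=(t43-ctr)@d; nn=(t43-ctr)@[-d[1],d[0]]
        k=abs(nn-np.median(nn))<.006
        far=al[k].max(); near=al[k].min()
        nb=s[i,1]<=1
        print(f"px {c[i].round(0)} yaw {np.degrees(np.arctan2(d[1],d[0])):.1f} ctr {ctr.round(4)} size {w:.0f}x{h:.0f} far43 {(ctr+d*far).round(4)} near43 {(ctr+d*near).round(4)} cut {nb}")
    return m
E
python3 - <<'E'
from h import *
a=load("w0"); shells(*a)
hsv=cv2.cvtColor(a[0],cv2.COLOR_RGB2HSV)
for u,v in((159,130),(160,158),(168,158),(190,130)): print(hsv[v,u])
# pegs in wrist
H,S,V=[hsv[:,:,i].astype(int) for i in range(3)]
m=((H<10)|(H>174))&(S>110); m[215:]=0
n,l,s,c=cv2.connectedComponentsWithStats(m.astype(np.uint8))
for i in range(1,n):
    if s[i,4]>60: print(s[i])
E
```

```text
px [303.  15.] yaw 3.9 ctr [ 0.6364 -0.2429] size 35x35 far43 [ 0.6511 -0.2419] near43 [ 0.617  -0.2443] cut True
px [346. 125.] yaw 13.9 ctr [ 0.5032 -0.3084] size 99x35 far43 [ 0.551  -0.2966] near43 [ 0.4569 -0.3199] cut False
px [158. 125.] yaw -0.5 ctr [ 0.4994 -0.0556] size 62x34 far43 [ 0.5301 -0.0559] near43 [ 0.4692 -0.0553] cut False
px [249. 133.] yaw 1.4 ctr [ 0.4914 -0.1779] size 61x33 far43 [ 0.5217 -0.1771] near43 [ 0.4616 -0.1786] cut False
[ 20 140 178]
[23 31 65]
[30 32 72]
[ 35  25 186]
[ 31  21  34  23 151]
[37 87 20 13 82]
```

>>> {"op": "send_rows", "data": {
  "steps": [
    {"tx": 0.1, "ty": -0.85, "tz": 0, "turn": 0, "grip": 1},
    {"tx": 0.1, "ty": -0.85, "tz": 0, "turn": 0, "grip": 1},
    {"tx": 0.1, "ty": -0.85, "tz": 0, "turn": 0, "grip": 1},
    {"tx": 0.1, "ty": -0.85, "tz": 0, "turn": 0, "grip": 1},
    {"tx": 0.1, "ty": -0.85, "tz": 0, "turn": 0, "grip": 1},
    {"tx": 0.1, "ty": -0.85, "tz": 0, "turn": 0, "grip": 1},
    {"tx": 0.1, "ty": -0.85, "tz": 0, "turn": 0, "grip": 1},
    {"tx": 0, "ty": 0, "tz": 0, "turn": 0, "grip": 1},
    {"tx": 0, "ty": 0, "tz": 0, "turn": 0, "grip": 1}
  ]
}}

```text
time: 2.82
position: [0.4828, 0.1698, 0.3079]
tool_rot: [3.14, 0.0, -0.002]
ft_force: [-0.3, -0.6, 0.3]
grip_width: 1.0
grip_force: 0.0
```

```bash
python3 - <<'E'
from h import *
p,K,C=img("wrist","w1"); s,q,M=st(); print(q.round(4),s["time"])
E
```

```text
[0.4829 0.1694 0.308 ] 2.875
```

View pics/w1.png

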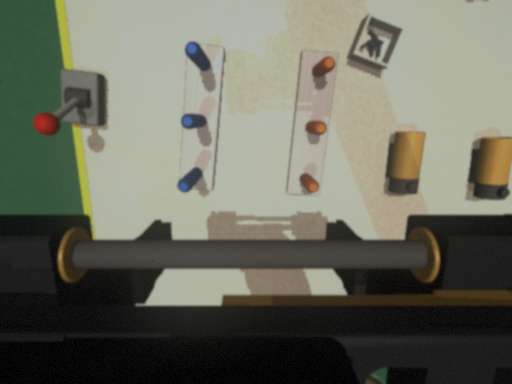

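Wrist view: tall blue pegs at (197,55), (193,121) and (190,180). Orange pegs are at (324,66), (316,128) and (310,184). The grey dryer block is at (83,98), with its red ball at (46,124).

```bash
python3 - <<'E'
from h import *
p,K,C=load("w1"); hsv=cv2.cvtColor(p,cv2.COLOR_RGB2HSV); H,S,V=[hsv[:,:,i].astype(int) for i in range(3)]
def go(name,m,zt,amin):
    m=m.copy(); m[215:]=0
    n,l,s,c=cv2.connectedComponentsWithStats(m.astype(np.uint8)); P=[]
    for i in range(1,n):
        if s[i,4]>amin:
            P.append(onz(*c[i],zt,K,C)); print(name,s[i].tolist(),c[i].round(1),P[-1][:3].round(4))
    P=np.array(P)
    if len(P)>1: print([float(np.linalg.norm(a-b).round(4)) for a,b in zip(P,P[1:])], "yaw",np.degrees(np.arctan2(*(P[0]-P[-1])[[1,0]])).round(1))
go("blue",(H>100)&(H<128)&(S>110),.012+.53*.095,80)
red=((H<4)|(H>176))&(S>190)
go("ball",red,.092,80)
go("orange",((H<14)|(H>174))&(S>130)&~((H>10)&(S<170))&(np.arange(512)[None]>250)&(np.arange(512)[None]<350),.012+.52*.06,80)
shells(p,K,C)
E
```

```text
blue [187, 43, 11, 12, 99] [191.7  48.4] [0.6293 0.2385 0.0624]
ball [35, 114, 19, 19, 252] [ 43.5 122.9] [0.5435 0.4084 0.092 ]
px [407. 155.] yaw -0.3 ctr [ 0.5    -0.0467] size 63x38 far43 [ 0.5318 -0.0469] near43 [ 0.4698 -0.0465] cut False
px [494. 161.] yaw 1.0 ctr [ 0.4924 -0.1681] size 65x46 far43 [ 0.5256 -0.1675] near43 [ 0.4616 -0.1687] cut False
```

```bash
sed -i 's/0.036,K,C/0.024,K,C/' h.py; python3 - <<'E'
from h import *
for f in("w0","w1"):
  p,K,C=load(f); hsv=cv2.cvtColor(p,cv2.COLOR_RGB2HSV); H,S,V=[hsv[:,:,i].astype(int) for i in range(3)]
  U=np.arange(512)[None]+0*H; Vv=np.arange(384)[:,None]+0*H
  if f=="w1": print(hsv[55,200],hsv[121,195],hsv[66,324],hsv[128,316],hsv[60,335])
  def go(name,m,zm):
    m=m.copy(); m[208:]=0; m=cv2.morphologyEx(m.astype(np.uint8),cv2.MORPH_CLOSE,np.ones((3,3),np.uint8))
    n,l,s,c=cv2.connectedComponentsWithStats(m); P=[]
    for i in range(1,n):
        if s[i,4]>120:
            P.append(onz(*c[i],zm,K,C)); print(f,name,s[i].tolist(),c[i].round(1),P[-1].round(4))
    P=np.array(P)
    if len(P)>1: print([float(np.linalg.norm(a-b).round(4)) for a,b in zip(P,P[1:])], "yaw",np.degrees(np.arctan2(*(P[0]-P[-1])[[1,0]])).round(1))
  go("blue",(H>98)&(H<135)&(S>70)&(U>150)&(U<260),.012+.53*.095)
  go("orange",((H<11)|(H>172))&(S>80)&((U>280)&(U<345) if f=="w1" else U<80),.012+.52*.06)
  print(f); shells(p,K,C)
E
```

```text
w0 orange [30, 19, 36, 26, 438] [48.  32.4] [0.6106 0.0721 0.0432]
w0 orange [35, 87, 34, 16, 356] [51.7 94.6] [0.5373 0.0777 0.0432]
w0 orange [39, 145, 32, 15, 271] [ 54.6 151.5] [0.464  0.084  0.0432]
[0.0735, 0.0735] yaw -4.6
w0
px [303.  15.] yaw 3.9 ctr [ 0.64   -0.2448] size 36x36 far43 [ 0.6512 -0.2441] near43 [ 0.6171 -0.2464] cut True
px [346. 125.] yaw 13.9 ctr [ 0.5031 -0.3122] size 102x36 far43 [ 0.5518 -0.3001] near43 [ 0.4577 -0.3234] cut False
px [158. 125.] yaw -0.5 ctr [ 0.4992 -0.0521] size 64x35 far43 [ 0.5302 -0.0524] near43 [ 0.4692 -0.0519] cut False
px [249. 133.] yaw 1.4 ctr [ 0.4909 -0.1779] size 63x34 far43 [ 0.5217 -0.1772] near43 [ 0.4616 -0.1786] cut False
[108  60  64] [111  57  72] [  9 143 102] [ 10 156 141] [ 13  48 160]
w1 blue [186, 43, 15, 15, 163] [192.5  49.7] [0.6279 0.2375 0.0624]
w1 blue [182, 115, 13, 13, 129] [188.  120.4] [0.5464 0.2466 0.0624]
w1 blue [179, 170, 17, 21, 150] [185.4 182.3] [0.4675 0.2537 0.0624]
[0.0821, 0.0792] yaw -5.7
w1 orange [313, 57, 21, 19, 147] [322.2  66.6] [0.6124 0.0782 0.0432]
w1 orange [307, 121, 18, 14, 131] [314. 126.] [0.5393 0.0847 0.0432]
w1 orange [301, 174, 17, 18, 142] [307.2 180.7] [0.466  0.0902 0.0432]
[0.0734, 0.0735] yaw -4.7
w1
px [407. 155.] yaw -0.3 ctr [ 0.4986 -0.053 ] size 65x39 far43 [ 0.5318 -0.0532] near43 [ 0.4698 -0.0528] cut False
px [494. 161.] yaw 1.0 ctr [ 0.4908 -0.1778] size 67x47 far43 [ 0.5257 -0.1772] near43 [ 0.4617 -0.1784] cut False
```

```bash
python3 - <<'E'
from h import *
A=load("w0")[1:];B=load("w1")[1:]
for a,b in(((48,32.4),(322.2,66.6)),((51.7,94.6),(314,126)),((54.6,151.5),(307.2,180.7))):
    x,y=onz(*a,.035,*A),onz(*b,.035,*B); print("short",x.round(4),y.round(4),((x+y)/2).round(4))
for b in((192.5,49.7),(188,120.4),(185.4,182.3)): print("tall",onz(*b,.09,*B).round(4))
# tall with fuller mask
p,K,C=load("w1"); hsv=cv2.cvtColor(p,cv2.COLOR_RGB2HSV).astype(int); H,S,V=hsv[:,:,0],hsv[:,:,1],hsv[:,:,2]
m=((H>95)&(H<135)&(S>40)&(V<140)); m[:,:150]=0;m[:,235:]=0;m[208:]=0
n,l,s,c=cv2.connectedComponentsWithStats(m.astype(np.uint8))
for i in range(1,n):
    if s[i,4]>80:
        print(s[i].tolist(),c[i].round(1),[onz(*c[i],z,K,C)[:2].round(4).tolist() for z in(.06,.075)])
E
```

```text
short [0.6126 0.0771 0.035 ] [0.6137 0.0764 0.035 ] [0.6131 0.0767 0.035 ]
short [0.5378 0.0828 0.035 ] [0.5392 0.083  0.035 ] [0.5385 0.0829 0.035 ]
short [0.4631 0.0891 0.035 ] [0.4643 0.0885 0.035 ] [0.4637 0.0888 0.035 ]
tall [0.6222 0.2329 0.09  ]
tall [0.5465 0.2414 0.09  ]
tall [0.4731 0.2479 0.09  ]
[186, 42, 23, 28, 284] [197.9  56.5] [[0.6209, 0.2318], [0.6181, 0.2295]]
[182, 114, 22, 14, 187] [193.1 120.5] [[0.5463, 0.2406], [0.5464, 0.238]]
[178, 169, 23, 23, 240] [189.7 179. ] [[0.4715, 0.2484], [0.4744, 0.2455]]
```

>>> {"op": "send_rows", "data": {
  "steps": [
    {"tx": -0.07, "ty": 0.62, "tz": 0.3, "turn": 0, "grip": 1},
    {"tx": -0.07, "ty": 0.62, "tz": 0.3, "turn": 0, "grip": 1},
    {"tx": -0.07, "ty": 0.62, "tz": 0.3, "turn": 0, "grip": 1},
    {"tx": -0.07, "ty": 0.62, "tz": 0.3, "turn": 0, "grip": 1},
    {"tx": -0.07, "ty": 0.62, "tz": 0.3, "turn": 0, "grip": 1},
    {"tx": -0.07, "ty": 0.62, "tz": 0.3, "turn": 0, "grip": 1},
    {"tx": 0, "ty": 0, "tz": 0.6, "turn": 0, "grip": 1},
    {"tx": 0, "ty": 0, "tz": 0.6, "turn": 0, "grip": 1},
    {"tx": 0, "ty": 0, "tz": 0.2, "turn": 0, "grip": 1},
    {"tx": 0, "ty": 0, "tz": 0, "turn": 0, "grip": 1},
    {"tx": 0, "ty": 0, "tz": 0, "turn": 0, "grip": 1}
  ]
}}

```text
time: 4.25
position: [0.4588, -0.0517, 0.1179]
tool_rot: [3.141, 0.003, 0.004]
ft_force: [-0.1, -0.4, -0.1]
grip_width: 0.999
grip_force: 0.0
```

```bash
python3 - <<'E'
from h import *
p,K,C=img("wrist","w2"); s,q,M=st(); print(q.round(4),M[:,0].round(3)); shells(p,K,C,vmax=383)
E
```

```text
[ 0.4589 -0.0515  0.118 ] [1.    0.002 0.003]
px [251. 152.] yaw -0.6 ctr [ 0.4974 -0.0526] size 68x36 far43 [ 0.5305 -0.053 ] near43 [ 0.4682 -0.0523] cut False
px [410. 163.] yaw 2.8 ctr [ 0.4891 -0.1782] size 69x41 far43 [ 0.5239 -0.1765] near43 [ 0.461  -0.1796] cut False
px [427. 254.] yaw 13.2 ctr [ 0.4125 -0.2014] size 53x24 far43 [ 0.4469 -0.1934] near43 [ 0.3999 -0.2044] cut False
px [ 67. 257.] yaw -0.2 ctr [0.411  0.1042] size 49x21 far43 [0.4425 0.1042] near43 [0.3973 0.1043] cut False
px [383. 299.] yaw -89.4 ctr [ 0.3707 -0.1567] size 256x14 far43 [ 0.3719 -0.2663] near43 [ 0.3693 -0.0305] cut False
```

>>> {"op": "send_rows", "data": {
  "steps": [
    {"tx": 0, "ty": 0.02, "tz": 0.5, "turn": 0, "grip": 1},
    {"tx": 0, "ty": 0, "tz": 0.5, "turn": 0, "grip": 1},
    {"tx": 0, "ty": 0, "tz": 0.4, "turn": 0, "grip": 1},
    {"tx": 0, "ty": 0, "tz": 0.25, "turn": 0, "grip": 1},
    {"tx": 0, "ty": 0, "tz": 0, "turn": 0, "grip": 0.2},
    {"tx": 0, "ty": 0, "tz": 0, "turn": 0, "grip": 0.2},
    {"tx": 0, "ty": 0, "tz": 0, "turn": 0, "grip": 0.2},
    {"tx": 0, "ty": 0, "tz": 0, "turn": 0, "grip": 0.2},
    {"tx": 0, "ty": 0, "tz": 0, "turn": 0, "grip": 0.2}
  ],
  "newtons": 12
}}

```text
time: 5.42
position: [0.4579, -0.0525, 0.0178]
tool_rot: [3.141, 0.004, 0.001]
ft_force: [-1.6, 0.7, -0.3]
grip_width: 0.519
grip_force: 0.0
```

>>> {"op": "send_rows", "data": {
  "steps": [
    {"tx": 0, "ty": 0, "tz": 0, "turn": 0, "grip": 0.2},
    {"tx": 0, "ty": 0, "tz": 0, "turn": 0, "grip": 0.2},
    {"tx": 0, "ty": 0, "tz": 0, "turn": 0, "grip": 0.2},
    {"tx": 0.07, "ty": 0, "tz": -0.12, "turn": 0, "grip": 0.2},
    {"tx": 0.08, "ty": 0, "tz": -0.12, "turn": 0, "grip": 0.2},
    {"tx": 0.09, "ty": 0, "tz": -0.13, "turn": 0, "grip": 0.2},
    {"tx": 0.1, "ty": 0, "tz": -0.12, "turn": 0, "grip": 0.2},
    {"tx": 0.12, "ty": 0, "tz": -0.1, "turn": 0, "grip": 0.2},
    {"tx": 0.14, "ty": 0, "tz": -0.1, "turn": 0, "grip": 0.2}
  ]
}}

```text
time: 6.55
position: [0.4943, -0.0523, 0.0593]
tool_rot: [3.141, 0.004, -0.0]
ft_force: [-0.0, 0.3, -1.5]
grip_width: 0.422
grip_force: 11.9
```

```bash
python3 - <<'E'
from h import *
p,K,C=img("wrist","w3"); q,_,_=img("scene","s3"); s,q2,M=st(); print(q2.round(4),s["grip_width"],s["grip_force"],np.round(s["ft_force"],1))
c=q[100:300,140:360]
cv2.imwrite("pics/m3.png",np.hstack([cv2.resize(p,(400,300)),cv2.resize(c,(330,300),interpolation=cv2.INTER_CUBIC)])[:,:,::-1])
E
```

```text
[ 0.4955 -0.0523  0.0598] 0.42308409444221806 11.917070638155565 [ 0.6  0.1 -0.4]
```

View pics/m3.png

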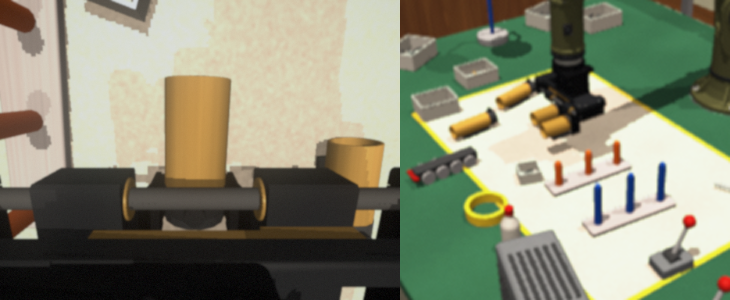

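The shell is gripped. I'll check whether it is tilting in the grip or only being lifted.

```bash
python3 - <<'E'
from h import *
p,K,C=load("w3"); G=np.array([.4955,-.0523,.0648])
for f in(0,15,30,45,60):
    a=np.radians(f); d=np.array([np.cos(a),0,-np.sin(a)]); n=np.array([np.sin(a),0,np.cos(a)])
    print(f,proj(G+.0725*d+.019*n,K,C).round(0),proj(G+.0725*d-.019*n,K,C).round(0), (G+.0725*d-.019*n)[2].round(3))
print("seen top edge v",77*384/300)
E
```

```text
0 [253.  96.] [252. 102.] 0.046
15 [252.  93.] [251. 117.] 0.028
30 [252. 102.] [251. 137.] 0.012
45 [251. 118.] [251. 159.] 0.0
60 [251. 138.] [251. 183.] -0.007
seen top edge v 98.56
```

>>> {"op": "send_rows", "data": {
  "steps": [
    {"tx": 0, "ty": 0, "tz": 0, "turn": 0, "grip": 0.2},
    {"tx": 0, "ty": 0, "tz": 0, "turn": 0, "grip": 0.2},
    {"tx": 0, "ty": 0, "tz": 0, "turn": 0, "grip": 0.2},
    {"tx": 0, "ty": 0, "tz": 0, "turn": 0, "grip": 0.2}
  ],
  "newtons": 5
}}

```text
time: 7.15
position: [0.4935, -0.0524, 0.0589]
tool_rot: [3.141, 0.004, -0.001]
ft_force: [-0.9, 0.4, 0.5]
grip_width: 0.423
grip_force: 5.0
```

```bash
python3 - <<'E'
from h import *
p,K,C=img("wrist","w4"); q,_,_=img("scene","s4"); s,q2,M=st(); print(q2.round(4),s["grip_width"],s["grip_force"],np.round(s["ft_force"],1))
hsv=cv2.cvtColor(p,cv2.COLOR_RGB2HSV).astype(int); col=hsv[:,251]
print([(v,*col[v]) for v in range(80,230,6)])
E
```

```text
[ 0.4936 -0.0524  0.0589] 0.42247472501233346 4.996054557454244 [-0.6 -0.   0.3]
[(80, np.int64(32), np.int64(35), np.int64(218)), (86, np.int64(32), np.int64(36), np.int64(217)), (92, np.int64(29), np.int64(37), np.int64(216)), (98, np.int64(26), np.int64(39), np.int64(215)), (104, np.int64(23), np.int64(48), np.int64(213)), (110, np.int64(32), np.int64(39), np.int64(216)), (116, np.int64(20), np.int64(88), np.int64(192)), (122, np.int64(18), np.int64(144), np.int64(183)), (128, np.int64(17), np.int64(144), np.int64(182)), (134, np.int64(18), np.int64(146), np.int64(182)), (140, np.int64(18), np.int64(147), np.int64(184)), (146, np.int64(18), np.int64(148), np.int64(181)), (152, np.int64(18), np.int64(148), np.int64(183)), (158, np.int64(18), np.int64(149), np.int64(183)), (164, np.int64(18), np.int64(151), np.int64(182)), (170, np.int64(18), np.int64(149), np.int64(183)), (176, np.int64(18), np.int64(150), np.int64(182)), (182, np.int64(18), np.int64(152), np.int64(183)), (188, np.int64(18), np.int64(154), np.int64(181)), (194, np.int64(18), np.int64(156), np.int64(180)), (200, np.int64(18), np.int64(151), np.int64(182)), (206, np.int64(18), np.int64(155), np.int64(181)), (212, np.int64(18), np.int64(154), np.int64(182)), (218, np.int64(18), np.int64(154), np.int64(181)), (224, np.int64(16), np.int64(64), np.int64(68))]
```

>>> {"op": "send_rows", "data": {
  "steps": [
    {"tx": 0.15, "ty": 0, "tz": -0.1, "turn": 0, "grip": 0.2},
    {"tx": 0.15, "ty": 0, "tz": -0.1, "turn": 0, "grip": 0.2},
    {"tx": 0.16, "ty": 0, "tz": -0.05, "turn": 0, "grip": 0.2},
    {"tx": 0.16, "ty": 0, "tz": -0.03, "turn": 0, "grip": 0.2},
    {"tx": 0.16, "ty": 0, "tz": 0, "turn": 0, "grip": 0.2},
    {"tx": 0.17, "ty": 0, "tz": 0, "turn": 0, "grip": 0.2},
    {"tx": 0, "ty": 0, "tz": 0, "turn": 0, "grip": 0.2},
    {"tx": 0, "ty": 0, "tz": 0, "turn": 0, "grip": 0.2}
  ]
}}

```text
time: 8.25
position: [0.5504, -0.0521, 0.0754]
tool_rot: [-3.142, -0.004, 0.001]
ft_force: [0.4, 0.4, -0.9]
grip_width: 0.428
grip_force: 5.0
```

```bash
cat >> h.py <<'E'
def tilt(L,save,a0=.013):
    "brass mouth edge row on the centre column vs. tilt hypotheses"
    p,K,C=img("wrist",save); s,q,M=st(); G=q+[0,0,.005]; x=M[:,0]; z=np.array([0,0,1.])
    print(q.round(4),"grip",round(s["grip_width"],3),round(s["grip_force"],1),"F",np.round(s["ft_force"],1),"t",round(s["time"],2),"yaw",np.degrees(np.arctan2(x[1],x[0])).round(1))
    hsv=cv2.cvtColor(p,cv2.COLOR_RGB2HSV).astype(int); u=int(proj(G+.05*x,K,C)[0])
    c=hsv[:,u-3:u+4].mean(1); b=[v for v in range(40,260) if 10<c[v,0]<24 and c[v,1]>105 and c[v,2]>45]
    print("brass rows",(b[0],b[-1],len(b)) if b else None)
    for f in range(0,91,10):
        a=np.radians(f); d=x*np.cos(a)-z*np.sin(a); n=x*np.sin(a)+z*np.cos(a)
        print(f,round(proj(G+(L-a0)*d+.019*n,K,C)[1]),round(proj(G+(L-a0)*d-.019*n,K,C)[1]),end=" | ")
    print()
E
python3 - <<'E'
from h import *
tilt(.085,"w5")
p,_,_=load("w5"); q,_,_=img("scene","s5"); c=q[90:230,150:330]
cv2.imwrite("pics/m5.png",np.hstack([cv2.resize(p,(400,300)),cv2.resize(c,(390,300),interpolation=cv2.INTER_CUBIC)])[:,:,::-1])
E
```

```text
[ 0.5503 -0.0521  0.0755] grip 0.425 5.0 F [ 0.2 -0.5 -1.8] t 8.3 yaw 0.2
brass rows (135, 215, 81)
0 101 105 | 10 97 115 | 20 99 126 | 30 106 139 | 40 115 154 | 50 127 169 | 60 140 185 | 70 154 201 | 80 170 218 | 90 186 235 |
```

View pics/m5.png

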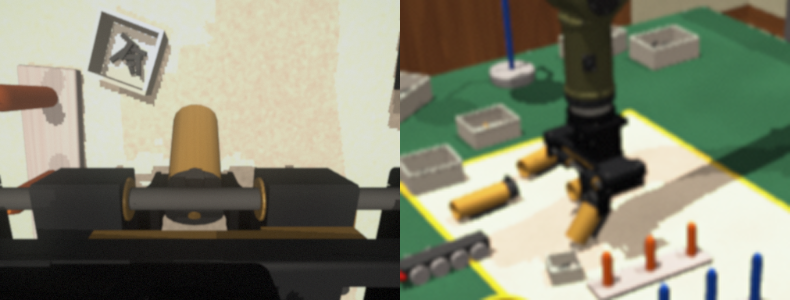

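The shell pivots, now at about 57°, with the mouth at about (250,140) in wrist pixels. I'll loosen the grip a little so that gravity takes it further.

>>> {"op": "send_rows", "data": {
  "steps": [
    {"tx": 0, "ty": 0, "tz": -0.15, "turn": 0, "grip": 0.2},
    {"tx": 0, "ty": 0, "tz": 0, "turn": 0, "grip": 0.2},
    {"tx": 0, "ty": 0, "tz": 0, "turn": 0, "grip": 0.2},
    {"tx": 0, "ty": 0, "tz": 0, "turn": 0, "grip": 0.2},
    {"tx": 0, "ty": 0, "tz": 0, "turn": 0, "grip": 0.2}
  ],
  "newtons": 3
}}

```text
time: 8.98
position: [0.5506, -0.0522, 0.0846]
tool_rot: [3.142, 0.004, -0.001]
ft_force: [-0.2, -0.3, -0.5]
grip_width: 0.425
grip_force: 3.0
```

```bash
python3 - <<'E'
from h import *
tilt(.085,"w6")
E
```

```text
[ 0.5506 -0.0522  0.0846] grip 0.429 3.0 F [ 0.   0.6 -1.4] t 9.03 yaw 0.1
brass rows (192, 208, 17)
0 101 105 | 10 97 114 | 20 99 126 | 30 105 139 | 40 115 154 | 50 127 169 | 60 140 185 | 70 154 201 | 80 169 218 | 90 185 235 |
```

>>> {"op": "send_rows", "data": {
  "steps": [
    {"tx": 0, "ty": 0, "tz": 0, "turn": 0, "grip": 0.2},
    {"tx": 0, "ty": 0, "tz": 0, "turn": 0, "grip": 0.2},
    {"tx": 0, "ty": 0, "tz": -0.5, "turn": 0, "grip": 0.2},
    {"tx": 0, "ty": 0, "tz": -0.5, "turn": 0, "grip": 0.2},
    {"tx": 0, "ty": 0, "tz": -0.5, "turn": 0, "grip": 0.2},
    {"tx": 0.26, "ty": -0.54, "tz": 0, "turn": 0, "grip": 0.2},
    {"tx": 0.26, "ty": -0.54, "tz": 0, "turn": 0, "grip": 0.2},
    {"tx": 0.26, "ty": -0.54, "tz": 0, "turn": 0, "grip": 0.2},
    {"tx": 0.26, "ty": -0.53, "tz": 0, "turn": 0, "grip": 0.2},
    {"tx": 0, "ty": 0, "tz": 0, "turn": 0, "grip": 0.2},
    {"tx": 0, "ty": 0, "tz": 0, "turn": 0, "grip": 0.2}
  ],
  "newtons": 25
}}

```text
time: 10.4
position: [0.6126, 0.0762, 0.1744]
tool_rot: [3.141, 0.004, -0.001]
ft_force: [-0.4, -1.2, -2.1]
grip_width: 0.418
grip_force: 25.0
```

```bash
python3 - <<'E'
from h import *
tilt(.085,"w7")
p,_,_=load("w7"); q,_,_=img("scene","s7"); c=q[90:290,150:350]
cv2.imwrite("pics/m7.png",np.hstack([cv2.resize(p,(400,400)),cv2.resize(c,(400,400),interpolation=cv2.INTER_CUBIC)])[:,:,::-1])
E
```

```text
[0.6126 0.0755 0.1744] grip 0.416 25.0 F [-0.1 -0.5 -1.1] t 10.45 yaw 0.1
brass rows (52, 207, 33)
0 101 105 | 10 97 114 | 20 99 126 | 30 106 139 | 40 115 154 | 50 127 169 | 60 140 185 | 70 154 201 | 80 170 218 | 90 185 235 |
```

View pics/m7.png

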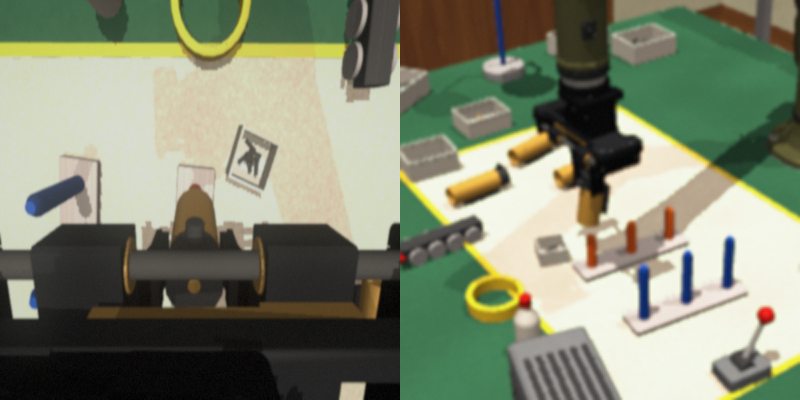

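>>> {"op": "send_rows", "data": {
  "steps": [
    {"tx": 0, "ty": -0.02, "tz": 0.3, "turn": 0, "grip": 0.2},
    {"tx": 0, "ty": 0, "tz": 0.3, "turn": 0, "grip": 0.2},
    {"tx": 0, "ty": 0, "tz": 0.3, "turn": 0, "grip": 0.2},
    {"tx": 0, "ty": 0, "tz": 0.3, "turn": 0, "grip": 0.2},
    {"tx": 0, "ty": 0, "tz": 0.2, "turn": 0, "grip": 0.2},
    {"tx": 0, "ty": 0, "tz": 0.1, "turn": 0, "grip": 0.2},
    {"tx": 0, "ty": 0, "tz": 0, "turn": 0, "grip": 0.2}
  ]
}}

```text
time: 11.38
position: [0.6168, 0.0781, 0.0885]
tool_rot: [3.141, 0.003, 0.013]
ft_force: [1.8, -1.3, 12.9]
grip_width: 0.417
grip_force: 25.0
```

>>> {"op": "send_rows", "data": {
  "steps": [
    {"tx": 0, "ty": 0, "tz": 0, "turn": 0, "grip": 0.2},
    {"tx": 0, "ty": 0, "tz": 0, "turn": 0, "grip": 0.2},
    {"tx": 0, "ty": 0, "tz": 0, "turn": 0, "grip": 0.2}
  ],
  "newtons": 3
}}

```text
time: 11.75
position: [0.6131, 0.0781, 0.0849]
tool_rot: [3.141, 0.004, 0.001]
ft_force: [0.3, -1.0, 3.6]
grip_width: 0.421
grip_force: 2.8
```

```bash
python3 - <<'E'
from h import *
s,q2,M=st(); print(q2.round(4),np.round(s["ft_force"],1),M[:,2].round(3))
q,_,_=img("scene","s8"); c=q[170:260,200:300]
p,K,C=img("wrist","w8")
cv2.imwrite("pics/m8.png",np.hstack([cv2.resize(p[100:270,150:350],(400,400)),cv2.resize(c,(400,400),interpolation=cv2.INTER_CUBIC)])[:,:,::-1])
E
```

```text
[0.6131 0.0781 0.0849] [ 0.3 -1.   3.6] [ 0.001 -0.    -1.   ]
```

View pics/m8.png

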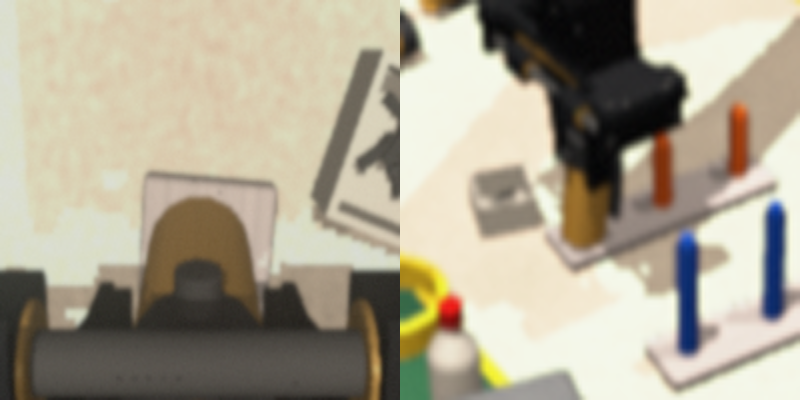

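>>> {"op": "send_rows", "data": {
  "steps": [
    {"tx": 0, "ty": 0, "tz": 0.06, "turn": 0, "grip": 0.2},
    {"tx": 0, "ty": 0, "tz": 0, "turn": 0, "grip": 0.6},
    {"tx": 0, "ty": 0, "tz": 0, "turn": 0, "grip": 1},
    {"tx": 0, "ty": 0, "tz": 0, "turn": 0, "grip": 1},
    {"tx": 0, "ty": 0, "tz": 0, "turn": 0, "grip": 1},
    {"tx": 0, "ty": 0, "tz": -0.3, "turn": 0, "grip": 1},
    {"tx": 0, "ty": 0, "tz": -0.6, "turn": 0, "grip": 1},
    {"tx": 0, "ty": 0, "tz": -0.6, "turn": 0, "grip": 1},
    {"tx": 0, "ty": 0, "tz": -0.6, "turn": 0, "grip": 1}
  ]
}}

```text
time: 12.98
position: [0.613, 0.0785, 0.2099]
tool_rot: [-3.142, -0.005, -0.003]
ft_force: [1.3, -0.1, 1.0]
grip_width: 0.999
grip_force: 0.0
```

>>> {"op": "send_rows", "data": {
  "steps": [
    {"tx": -0.34, "ty": 0.535, "tz": 0, "turn": 0, "grip": 1},
    {"tx": -0.34, "ty": 0.535, "tz": 0, "turn": 0, "grip": 1},
    {"tx": -0.34, "ty": 0.535, "tz": 0, "turn": 0, "grip": 1},
    {"tx": -0.34, "ty": 0.535, "tz": 0, "turn": 0, "grip": 1},
    {"tx": -0.34, "ty": 0.535, "tz": 0, "turn": 0, "grip": 1},
    {"tx": -0.34, "ty": 0.535, "tz": 0, "turn": 0, "grip": 1},
    {"tx": -0.33, "ty": 0.535, "tz": 0.3, "turn": 0, "grip": 1},
    {"tx": -0.33, "ty": 0.535, "tz": 0.4, "turn": 0, "grip": 1},
    {"tx": 0, "ty": 0, "tz": 0.4, "turn": -0.25, "grip": 1},
    {"tx": 0, "ty": 0, "tz": 0.3, "turn": 0, "grip": 1},
    {"tx": 0, "ty": 0, "tz": 0, "turn": 0, "grip": 1},
    {"tx": 0, "ty": 0, "tz": 0, "turn": 0, "grip": 1}
  ]
}}

```text
time: 14.48
position: [0.4525, -0.1786, 0.1242]
tool_rot: [3.14, 0.061, 0.002]
ft_force: [0.6, -0.1, 0.1]
grip_width: 1.0
grip_force: 0.0
```

```bash
python3 - <<'E'
from h import *
p,K,C=img("wrist","w9"); s,q,M=st(); print(q.round(4),M[:,0].round(3)); shells(p,K,C,vmax=235)
a=img("top","t9"); c=cv2.resize(a[0][125:225,145:405],None,fx=3,fy=3,interpolation=cv2.INTER_CUBIC)
cv2.imwrite("pics/c9.png",c[:,:,::-1])
E
```

```text
[ 0.4526 -0.1788  0.1243] [0.999 0.038 0.002]
px [420. 143.] yaw 14.2 ctr [ 0.5011 -0.3128] size 106x42 far43 [ 0.5521 -0.2999] near43 [ 0.4579 -0.3238] cut False
px [251. 153.] yaw 2.3 ctr [ 0.4891 -0.1778] size 67x36 far43 [ 0.5222 -0.1765] near43 [ 0.4604 -0.179 ] cut False
```

>>> {"op": "send_rows", "data": {
  "steps": [
    {"tx": -0.02, "ty": 0, "tz": 0.5, "turn": 0, "grip": 1},
    {"tx": 0, "ty": 0, "tz": 0.5, "turn": 0, "grip": 1},
    {"tx": 0, "ty": 0, "tz": 0.5, "turn": 0, "grip": 1},
    {"tx": 0, "ty": 0, "tz": 0.25, "turn": 0, "grip": 1},
    {"tx": 0, "ty": 0, "tz": 0, "turn": 0, "grip": 0.2},
    {"tx": 0, "ty": 0, "tz": 0, "turn": 0, "grip": 0.2},
    {"tx": 0, "ty": 0, "tz": 0, "turn": 0, "grip": 0.2},
    {"tx": 0, "ty": 0, "tz": 0, "turn": 0, "grip": 0.2},
    {"tx": 0, "ty": 0, "tz": 0, "turn": 0, "grip": 0.2},
    {"tx": 0, "ty": 0, "tz": 0, "turn": 0, "grip": 0.2},
    {"tx": 0, "ty": 0, "tz": 0, "turn": 0, "grip": 0.2},
    {"tx": 0, "ty": 0, "tz": 0, "turn": 0, "grip": 0.2}
  ],
  "newtons": 12
}}

```text
time: 16.08
position: [0.4503, -0.1793, 0.0183]
tool_rot: [3.141, 0.059, 0.0]
ft_force: [-1.2, -0.0, 1.6]
grip_width: 0.422
grip_force: 12.0
```

>>> {"op": "send_rows", "data": {
  "steps": [
    {"tx": 0, "ty": 0, "tz": -0.3, "turn": 0, "grip": 0.2},
    {"tx": 0, "ty": 0, "tz": -0.3, "turn": 0, "grip": 0.2},
    {"tx": 0, "ty": 0, "tz": -0.3, "turn": 0, "grip": 0.2},
    {"tx": 0, "ty": 0, "tz": -0.25, "turn": 0, "grip": 0.2},
    {"tx": 0, "ty": 0, "tz": 0, "turn": 0, "grip": 0.2}
  ]
}}

```text
time: 16.7
position: [0.4514, -0.1796, 0.0888]
tool_rot: [3.139, 0.059, 0.004]
ft_force: [0.2, -0.6, -1.8]
grip_width: 0.417
grip_force: 11.9
```

>>> {"op": "send_rows", "data": {
  "steps": [
    {"tx": 0, "ty": 0, "tz": 0, "turn": 0, "grip": 0.2},
    {"tx": 0, "ty": 0, "tz": 0, "turn": 0, "grip": 0.2},
    {"tx": 0, "ty": 0, "tz": 0, "turn": 0, "grip": 0.2},
    {"tx": 0, "ty": 0, "tz": 0, "turn": 0, "grip": 0.2},
    {"tx": 0, "ty": 0, "tz": 0, "turn": 0, "grip": 0.2}
  ],
  "newtons": 3
}}

```text
time: 17.32
position: [0.4504, -0.179, 0.0871]
tool_rot: [-3.141, -0.059, -0.0]
ft_force: [0.5, 0.0, -1.6]
grip_width: 0.432
grip_force: 3.0
```

```bash
python3 - <<'E'
from h import *
tilt(.085,"w10")
E
```

```text
[ 0.4503 -0.179   0.0871] grip 0.434 3.0 F [-0.7  0.2 -1.2] t 17.38 yaw 2.2
brass rows (169, 205, 37)
0 101 105 | 10 97 115 | 20 99 126 | 30 106 140 | 40 115 154 | 50 127 169 | 60 140 185 | 70 155 201 | 80 170 218 | 90 186 235 |
```

>>> {"op": "send_rows", "data": {
  "steps": [
    {"tx": 0, "ty": 0, "tz": -0.5, "turn": 0.27, "grip": 0.2},
    {"tx": 0.15, "ty": 0, "tz": 0, "turn": 0, "grip": 0.2},
    {"tx": -0.15, "ty": 0, "tz": 0, "turn": 0, "grip": 0.2},
    {"tx": 0.15, "ty": 0, "tz": 0, "turn": 0, "grip": 0.2},
    {"tx": -0.15, "ty": 0, "tz": 0, "turn": 0, "grip": 0.2},
    {"tx": 0, "ty": 0, "tz": 0, "turn": 0, "grip": 0.2}
  ]
}}

```text
time: 18.12
position: [0.4493, -0.1791, 0.1166]
tool_rot: [-3.141, 0.001, 0.002]
ft_force: [0.0, -1.0, -1.2]
grip_width: 0.43
grip_force: 3.0
```

```bash
python3 - <<'E'
from h import *
tilt(.085,"w11")
E
```

```text
[ 0.4496 -0.1791  0.1168] grip 0.433 3.0 F [-0.3  0.9 -0.9] t 18.18 yaw -0.0
brass rows (183, 205, 23)
0 100 104 | 10 96 114 | 20 98 125 | 30 105 139 | 40 114 153 | 50 126 168 | 60 139 184 | 70 154 201 | 80 169 217 | 90 185 235 |
```

>>> {"op": "send_rows", "data": {
  "steps": [
    {"tx": 0, "ty": 0, "tz": 0, "turn": 0, "grip": 0.2},
    {"tx": 0, "ty": 0, "tz": 0, "turn": 0, "grip": 0.2},
    {"tx": 0, "ty": 0, "tz": -0.5, "turn": 0, "grip": 0.2},
    {"tx": 0.03, "ty": -0.56, "tz": -0.5, "turn": 0, "grip": 0.2},
    {"tx": 0.03, "ty": -0.56, "tz": 0, "turn": 0, "grip": 0.2},
    {"tx": 0.03, "ty": -0.56, "tz": 0, "turn": 0, "grip": 0.2},
    {"tx": 0.03, "ty": -0.56, "tz": 0, "turn": 0, "grip": 0.2},
    {"tx": 0.03, "ty": -0.56, "tz": 0, "turn": 0, "grip": 0.2},
    {"tx": 0.03, "ty": -0.56, "tz": 0, "turn": 0, "grip": 0.2},
    {"tx": 0.03, "ty": -0.55, "tz": 0, "turn": 0, "grip": 0.2},
    {"tx": 0.03, "ty": -0.55, "tz": 0, "turn": 0, "grip": 0.2},
    {"tx": 0, "ty": 0, "tz": 0, "turn": 0, "grip": 0.2}
  ],
  "newtons": 25
}}

```text
time: 19.68
position: [0.4646, 0.0917, 0.1775]
tool_rot: [-3.14, -0.008, -0.001]
ft_force: [0.0, -0.6, -1.1]
grip_width: 0.415
grip_force: 25.0
```

```bash
python3 - <<'E'
from h import *
tilt(.085,"w12")
E
```

```text
[0.4647 0.0895 0.1772] grip 0.413 25.0 F [-0.7 -1.  -2. ] t 19.73 yaw 0.2
brass rows (106, 206, 30)
0 101 105 | 10 97 114 | 20 99 126 | 30 105 139 | 40 115 154 | 50 127 169 | 60 140 185 | 70 154 201 | 80 170 218 | 90 185 235 |
```

Positioned over short peg 0, so I'll descend, relax the grip, press home and let go.

>>> {"op": "send_rows", "data": {
  "steps": [
    {"tx": 0, "ty": 0, "tz": 0.3, "turn": 0, "grip": 0.2},
    {"tx": 0, "ty": 0, "tz": 0.3, "turn": 0, "grip": 0.2},
    {"tx": 0, "ty": 0, "tz": 0.3, "turn": 0, "grip": 0.2},
    {"tx": 0, "ty": 0, "tz": 0.3, "turn": 0, "grip": 0.2},
    {"tx": 0, "ty": 0, "tz": 0.2, "turn": 0, "grip": 0.2},
    {"tx": 0, "ty": 0, "tz": 0.1, "turn": 0, "grip": 0.2}
  ]
}}

```text
time: 20.48
position: [0.4702, 0.0877, 0.0907]
tool_rot: [3.14, -0.001, 0.015]
ft_force: [-1.3, -7.8, 37.7]
grip_width: 0.419
grip_force: 25.0
```

>>> {"op": "send_rows", "data": {
  "steps": [
    {"tx": 0, "ty": 0, "tz": 0, "turn": 0, "grip": 0.2},
    {"tx": 0, "ty": 0, "tz": 0.05, "turn": 0, "grip": 0.2},
    {"tx": 0, "ty": 0, "tz": 0.05, "turn": 0, "grip": 0.2},
    {"tx": 0, "ty": 0, "tz": 0, "turn": 0, "grip": 0.2}
  ],
  "newtons": 3
}}

```text
time: 20.98
position: [0.4648, 0.0882, 0.0808]
tool_rot: [3.141, -0.0, -0.0]
ft_force: [1.5, -1.8, 2.7]
grip_width: 0.422
grip_force: 3.0
```

>>> {"op": "send_rows", "data": {
  "steps": [
    {"tx": 0, "ty": 0, "tz": 0, "turn": 0, "grip": 0.6},
    {"tx": 0, "ty": 0, "tz": 0, "turn": 0, "grip": 1},
    {"tx": 0, "ty": 0, "tz": 0, "turn": 0, "grip": 1},
    {"tx": 0, "ty": 0, "tz": 0, "turn": 0, "grip": 1},
    {"tx": 0, "ty": 0, "tz": -0.4, "turn": 0, "grip": 1},
    {"tx": 0, "ty": 0, "tz": -0.6, "turn": 0, "grip": 1},
    {"tx": 0, "ty": 0, "tz": -0.6, "turn": 0, "grip": 1},
    {"tx": 0, "ty": 0, "tz": -0.5, "turn": 0, "grip": 1},
    {"tx": 0, "ty": 0, "tz": 0, "turn": 0, "grip": 1}
  ]
}}

```text
time: 22.1
position: [0.4663, 0.0889, 0.2093]
tool_rot: [3.141, -0.0, 0.008]
ft_force: [-0.4, -0.3, -0.5]
grip_width: 0.999
grip_force: 0.0
```

>>> {"op": "send_rows", "data": {
  "steps": [
    {"tx": -0.02, "ty": 0.57, "tz": 0, "turn": 0, "grip": 1},
    {"tx": -0.02, "ty": 0.57, "tz": 0, "turn": 0, "grip": 1},
    {"tx": -0.02, "ty": 0.57, "tz": 0, "turn": 0, "grip": 1},
    {"tx": -0.02, "ty": 0.57, "tz": 0, "turn": 0, "grip": 1},
    {"tx": -0.03, "ty": 0.58, "tz": 0, "turn": 0, "grip": 1},
    {"tx": -0.03, "ty": 0.58, "tz": 0, "turn": 0, "grip": 1},
    {"tx": -0.03, "ty": 0.58, "tz": 0, "turn": 0, "grip": 1},
    {"tx": -0.03, "ty": 0.58, "tz": 0, "turn": 0, "grip": 1},
    {"tx": -0.02, "ty": 0.58, "tz": 0, "turn": 0, "grip": 1},
    {"tx": -0.02, "ty": 0.58, "tz": 0, "turn": 0, "grip": 1},
    {"tx": -0.02, "ty": 0.58, "tz": 0, "turn": 0, "grip": 1},
    {"tx": -0.02, "ty": 0.57, "tz": 0, "turn": 0, "grip": 1}
  ]
}}

```text
time: 23.6
position: [0.4472, -0.3267, 0.2054]
tool_rot: [-3.14, 0.0, 0.003]
ft_force: [0.6, -0.3, 0.9]
grip_width: 1.0
grip_force: 0.0
```

>>> {"op": "send_rows", "data": {
  "steps": [
    {"tx": 0, "ty": 0, "tz": 0.4, "turn": -0.9, "grip": 1},
    {"tx": 0, "ty": 0, "tz": 0.4, "turn": -0.85, "grip": 1},
    {"tx": 0, "ty": 0, "tz": 0.4, "turn": 0, "grip": 1},
    {"tx": 0, "ty": 0, "tz": 0, "turn": 0, "grip": 1},
    {"tx": 0, "ty": 0, "tz": 0, "turn": 0, "grip": 1}
  ]
}}

```text
time: 24.22
position: [0.4481, -0.326, 0.1353]
tool_rot: [-3.118, -0.383, -0.0]
ft_force: [0.1, 0.3, 0.4]
grip_width: 1.002
grip_force: 0.0
```

```bash
python3 - <<'E'
from h import *
p,K,C=img("wrist","w13"); s,q,M=st(); print(q.round(4),M[:,0].round(3)); shells(p,K,C,vmax=235)
a=img("top","t13"); b=img("scene","s13")
c=cv2.resize(a[0][125:225,145:405],(780,300),interpolation=cv2.INTER_CUBIC); d=cv2.resize(b[0][150:250,150:410],(780,300),interpolation=cv2.INTER_CUBIC)
cv2.imwrite("pics/c13.png",np.vstack([c,d])[:,:,::-1])
E
```

```text
[ 0.4484 -0.3263  0.1359] [0.97  0.242 0.001]
px [250. 125.] yaw 14.3 ctr [ 0.5035 -0.312 ] size 104x36 far43 [ 0.551  -0.2999] near43 [ 0.4572 -0.3238] cut False
px [458. 163.] yaw 3.8 ctr [ 0.52   -0.4898] size 28x26 far43 [ 0.5331 -0.4889] near43 [ 0.5073 -0.4906] cut False
```

View pics/c13.png

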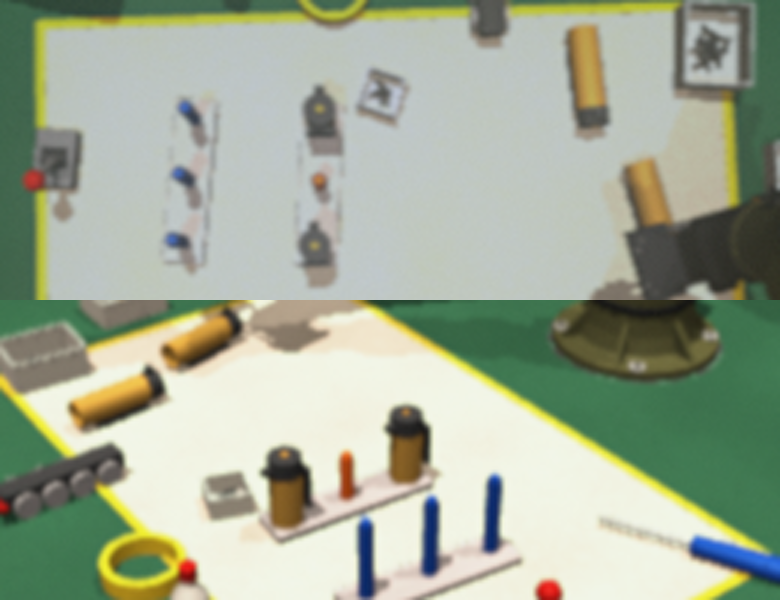

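Both short shells stand seated on orange pegs 0 and 2; the middle peg is free. The long shells lie at crop (590,75) and (650,200). Now I'll take the nearer one.

>>> {"op": "send_rows", "data": {
  "steps": [
    {"tx": 0, "ty": 0, "tz": 0.6, "turn": 0, "grip": 1},
    {"tx": 0, "ty": 0, "tz": 0.6, "turn": 0, "grip": 1},
    {"tx": 0, "ty": 0, "tz": 0.5, "turn": 0, "grip": 1},
    {"tx": 0, "ty": 0, "tz": 0.25, "turn": 0, "grip": 1},
    {"tx": 0, "ty": 0, "tz": 0, "turn": 0, "grip": 0.2},
    {"tx": 0, "ty": 0, "tz": 0, "turn": 0, "grip": 0.2},
    {"tx": 0, "ty": 0, "tz": 0, "turn": 0, "grip": 0.2},
    {"tx": 0, "ty": 0, "tz": 0, "turn": 0, "grip": 0.2},
    {"tx": 0, "ty": 0, "tz": 0, "turn": 0, "grip": 0.2},
    {"tx": 0, "ty": 0, "tz": 0, "turn": 0, "grip": 0.2},
    {"tx": 0, "ty": 0, "tz": 0, "turn": 0, "grip": 0.2},
    {"tx": 0, "ty": 0, "tz": 0, "turn": 0, "grip": 0.2}
  ],
  "newtons": 15
}}

```text
time: 25.88
position: [0.4479, -0.3263, 0.0183]
tool_rot: [3.118, 0.383, -0.0]
ft_force: [-0.7, -0.3, 1.9]
grip_width: 0.415
grip_force: 14.9
```

>>> {"op": "send_rows", "data": {
  "steps": [
    {"tx": 0, "ty": 0, "tz": -0.3, "turn": 0, "grip": 0.2},
    {"tx": 0, "ty": 0, "tz": -0.4, "turn": 0, "grip": 0.2},
    {"tx": 0, "ty": 0, "tz": -0.4, "turn": 0, "grip": 0.2},
    {"tx": 0, "ty": 0, "tz": -0.4, "turn": 0, "grip": 0.2},
    {"tx": 0, "ty": 0, "tz": -0.4, "turn": 0, "grip": 0.2},
    {"tx": 0, "ty": 0, "tz": 0, "turn": 0, "grip": 0.2}
  ]
}}

```text
time: 26.62
position: [0.4493, -0.3267, 0.1348]
tool_rot: [3.115, 0.382, 0.005]
ft_force: [0.0, -0.6, -1.9]
grip_width: 0.414
grip_force: 15.0
```

```bash
python3 - <<'E'
from h import *
tilt(.12,"w14",.014)
E
```

```text
[ 0.4483 -0.3262  0.1331] grip 0.417 15.0 F [ 0.1  0.2 -1.5] t 26.68 yaw 14.0
brass rows (40, 239, 200)
0 7 35 | 10 19 54 | 20 35 74 | 30 54 95 | 40 74 116 | 50 94 137 | 60 115 158 | 70 136 179 | 80 157 200 | 90 178 222 |
```

>>> {"op": "send_rows", "data": {
  "steps": [
    {"tx": 0, "ty": 0, "tz": 0, "turn": 0, "grip": 0.2},
    {"tx": 0, "ty": 0, "tz": 0, "turn": 0, "grip": 0.2},
    {"tx": 0, "ty": 0, "tz": 0, "turn": 0, "grip": 0.2},
    {"tx": 0, "ty": 0, "tz": 0, "turn": 0, "grip": 0.2},
    {"tx": 0, "ty": 0, "tz": 0, "turn": 0, "grip": 0.2},
    {"tx": 0.1, "ty": 0, "tz": 0, "turn": 0, "grip": 0.2},
    {"tx": -0.1, "ty": 0, "tz": 0, "turn": 0, "grip": 0.2},
    {"tx": 0.1, "ty": 0, "tz": 0, "turn": 0, "grip": 0.2},
    {"tx": -0.1, "ty": 0, "tz": 0, "turn": 0, "grip": 0.2},
    {"tx": 0, "ty": 0, "tz": 0, "turn": 0, "grip": 0.2}
  ],
  "newtons": 4
}}

```text
time: 27.92
position: [0.4475, -0.3263, 0.1322]
tool_rot: [3.118, 0.382, -0.0]
ft_force: [0.0, -0.7, -1.7]
grip_width: 0.425
grip_force: 4.0
```

```bash
python3 - <<'E'
from h import *
tilt(.12,"w15",.014)
E
```

```text
[ 0.4476 -0.3263  0.1322] grip 0.42 4.0 F [ 0.4 -0.  -1.7] t 27.98 yaw 14.0
brass rows (143, 209, 67)
0 3 32 | 10 15 51 | 20 32 72 | 30 51 93 | 40 71 114 | 50 92 135 | 60 113 157 | 70 135 178 | 80 156 199 | 90 177 221 |
```

>>> {"op": "send_rows", "data": {
  "steps": [
    {"tx": 0, "ty": 0, "tz": 0, "turn": 0.85, "grip": 0.2},
    {"tx": 0, "ty": 0, "tz": -0.4, "turn": 0.9, "grip": 0.2},
    {"tx": 0.15, "ty": 0, "tz": 0, "turn": 0, "grip": 0.2},
    {"tx": -0.15, "ty": 0, "tz": 0, "turn": 0, "grip": 0.2},
    {"tx": 0.15, "ty": 0, "tz": 0, "turn": 0, "grip": 0.2},
    {"tx": -0.15, "ty": 0, "tz": 0, "turn": 0, "grip": 0.2},
    {"tx": 0, "ty": 0, "tz": 0, "turn": 0, "grip": 0.2}
  ],
  "newtons": 3
}}

```text
time: 28.85
position: [0.4469, -0.3262, 0.1557]
tool_rot: [-3.141, 0.001, 0.002]
ft_force: [0.2, 0.2, -1.3]
grip_width: 0.423
grip_force: 3.0
```

```bash
python3 - <<'E'
from h import *
tilt(.12,"w16",.014)
E
```

```text
[ 0.4474 -0.3262  0.1559] grip 0.427 3.0 F [-0.6 -0.8 -1.4] t 28.9 yaw -0.0
brass rows (151, 209, 59)
0 0 30 | 10 13 50 | 20 30 70 | 30 49 92 | 40 70 113 | 50 91 134 | 60 112 156 | 70 134 177 | 80 155 198 | 90 176 220 |
```

>>> {"op": "send_rows", "data": {
  "steps": [
    {"tx": 0.4, "ty": 0, "tz": 0, "turn": 0, "grip": 0.2},
    {"tx": -0.4, "ty": 0, "tz": 0, "turn": 0, "grip": 0.2},
    {"tx": 0.4, "ty": 0, "tz": 0, "turn": 0, "grip": 0.2},
    {"tx": -0.3, "ty": 0, "tz": 0, "turn": 0, "grip": 0.2},
    {"tx": 0.2, "ty": 0, "tz": 0, "turn": 0, "grip": 0.2},
    {"tx": -0.2, "ty": 0, "tz": 0, "turn": 0, "grip": 0.2},
    {"tx": 0, "ty": 0, "tz": 0, "turn": 0, "grip": 0.2},
    {"tx": 0, "ty": 0, "tz": 0, "turn": 0, "grip": 0.2}
  ]
}}

```text
time: 29.9
position: [0.4536, -0.3262, 0.1563]
tool_rot: [3.141, -0.001, 0.0]
ft_force: [-0.2, -0.1, -1.2]
grip_width: 0.423
grip_force: 3.0
```

```bash
python3 - <<'E'
from h import *
tilt(.12,"w17",.014)
E
```

```text
[ 0.4538 -0.3262  0.1563] grip 0.423 3.0 F [-0.1 -0.3 -1.3] t 29.95 yaw -0.0
brass rows (176, 210, 35)
0 1 31 | 10 13 50 | 20 30 71 | 30 50 92 | 40 70 113 | 50 91 135 | 60 113 156 | 70 134 177 | 80 155 199 | 90 177 220 |
```

>>> {"op": "send_rows", "data": {
  "steps": [
    {"tx": 0, "ty": 0, "tz": 0, "turn": 0, "grip": 0.2},
    {"tx": 0, "ty": 0, "tz": 0, "turn": 0, "grip": 0.2},
    {"tx": 0, "ty": 0, "tz": -0.4, "turn": 0, "grip": 0.2},
    {"tx": 0, "ty": 0, "tz": -0.5, "turn": 0, "grip": 0.2},
    {"tx": 0, "ty": 0, "tz": -0.4, "turn": 0, "grip": 0.2},
    {"tx": 0.1, "ty": -0.4, "tz": 0, "turn": 0, "grip": 0.2},
    {"tx": 0.2, "ty": -0.66, "tz": 0, "turn": 0, "grip": 0.2},
    {"tx": 0.2, "ty": -0.66, "tz": 0, "turn": 0, "grip": 0.2},
    {"tx": 0.2, "ty": -0.66, "tz": 0, "turn": 0, "grip": 0.2},
    {"tx": 0.2, "ty": -0.66, "tz": 0, "turn": 0, "grip": 0.2},
    {"tx": 0.2, "ty": -0.66, "tz": 0, "turn": 0, "grip": 0.2},
    {"tx": 0.2, "ty": -0.66, "tz": 0, "turn": 0, "grip": 0.2}
  ],
  "newtons": 30
}}

```text
time: 31.45
position: [0.5323, -0.0631, 0.2343]
tool_rot: [3.141, -0.0, 0.001]
ft_force: [-0.4, -0.1, -2.2]
grip_width: 0.416
grip_force: 29.9
```

>>> {"op": "send_rows", "data": {
  "steps": [
    {"tx": 0.2, "ty": -0.66, "tz": 0, "turn": 0, "grip": 0.2},
    {"tx": 0.2, "ty": -0.66, "tz": 0, "turn": 0, "grip": 0.2},
    {"tx": 0.2, "ty": -0.66, "tz": 0, "turn": 0, "grip": 0.2},
    {"tx": 0.2, "ty": -0.66, "tz": 0, "turn": 0, "grip": 0.2},
    {"tx": 0.2, "ty": -0.66, "tz": 0, "turn": 0, "grip": 0.2},
    {"tx": 0.2, "ty": -0.66, "tz": 0, "turn": 0, "grip": 0.2},
    {"tx": 0.2, "ty": -0.66, "tz": 0, "turn": 0, "grip": 0.2},
    {"tx": 0.1, "ty": -0.32, "tz": 0, "turn": 0, "grip": 0.2},
    {"tx": 0, "ty": 0, "tz": 0, "turn": 0, "grip": 0.2},
    {"tx": 0, "ty": 0, "tz": 0, "turn": 0, "grip": 0.2}
  ]
}}

```text
time: 32.7
position: [0.6221, 0.2305, 0.2339]
tool_rot: [3.14, -0.002, -0.0]
ft_force: [-0.3, -0.4, -2.5]
grip_width: 0.414
grip_force: 29.9
```

```bash
python3 - <<'E'
from h import *
tilt(.12,"w18",.014)
p,_,_=load("w18"); q,_,_=img("scene","s18"); c=q[110:260,180:380]
cv2.imwrite("pics/m18.png",np.hstack([cv2.resize(p,(400,300)),cv2.resize(c,(400,300),interpolation=cv2.INTER_CUBIC)])[:,:,::-1])
E
```

```text
[0.6223 0.2301 0.234 ] grip 0.414 29.9 F [-1.2 -0.1 -1.3] t 32.75 yaw -0.1
brass rows (175, 209, 35)
0 1 31 | 10 14 51 | 20 31 71 | 30 50 92 | 40 70 113 | 50 92 135 | 60 113 156 | 70 134 177 | 80 155 199 | 90 177 220 |
```

View pics/m18.png

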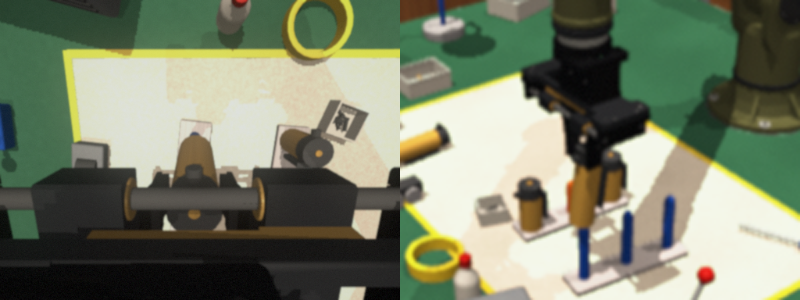

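The shell hangs upright right above tall peg 2 (peg at about (583,255) in the scene half). Lowering it now.

>>> {"op": "send_rows", "data": {
  "steps": [
    {"tx": 0, "ty": -0.03, "tz": 0.2, "turn": 0, "grip": 0.2},
    {"tx": 0, "ty": 0, "tz": 0.3, "turn": 0, "grip": 0.2},
    {"tx": 0, "ty": 0, "tz": 0.3, "turn": 0, "grip": 0.2},
    {"tx": 0, "ty": 0, "tz": 0.2, "turn": 0, "grip": 0.2},
    {"tx": 0, "ty": 0, "tz": 0, "turn": 0, "grip": 0.2}
  ]
}}

```text
time: 33.42
position: [0.6212, 0.2332, 0.1724]
tool_rot: [3.141, -0.0, -0.004]
ft_force: [-0.2, -0.0, -2.5]
grip_width: 0.41
grip_force: 29.9
```

>>> {"op": "send_rows", "data": {
  "steps": [
    {"tx": 0, "ty": 0, "tz": 0.3, "turn": 0, "grip": 0.2},
    {"tx": 0, "ty": 0, "tz": 0.3, "turn": 0, "grip": 0.2},
    {"tx": 0, "ty": 0, "tz": 0.15, "turn": 0, "grip": 0.2},
    {"tx": 0, "ty": 0, "tz": 0.1, "turn": 0, "grip": 0.2},
    {"tx": 0, "ty": 0, "tz": 0, "turn": 0, "grip": 0.2}
  ]
}}

```text
time: 34.05
position: [0.6273, 0.2339, 0.1299]
tool_rot: [-3.14, 0.003, -0.02]
ft_force: [1.0, -3.1, 22.3]
grip_width: 0.412
grip_force: 30.4
```

>>> {"op": "send_rows", "data": {
  "steps": [
    {"tx": 0, "ty": 0, "tz": 0, "turn": 0, "grip": 0.2},
    {"tx": 0, "ty": 0, "tz": 0.05, "turn": 0, "grip": 0.2},
    {"tx": 0, "ty": 0, "tz": 0.05, "turn": 0, "grip": 0.2},
    {"tx": 0, "ty": 0, "tz": 0.05, "turn": 0, "grip": 0.2},
    {"tx": 0, "ty": 0, "tz": 0, "turn": 0, "grip": 0.2}
  ],
  "newtons": 3
}}

```text
time: 34.67
position: [0.6217, 0.2334, 0.1133]
tool_rot: [3.141, -0.0, -0.001]
ft_force: [1.1, -1.4, 2.3]
grip_width: 0.421
grip_force: 3.1
```

>>> {"op": "send_rows", "data": {
  "steps": [
    {"tx": 0, "ty": 0, "tz": 0, "turn": 0, "grip": 0.6},
    {"tx": 0, "ty": 0, "tz": 0, "turn": 0, "grip": 1},
    {"tx": 0, "ty": 0, "tz": 0, "turn": 0, "grip": 1},
    {"tx": 0, "ty": 0, "tz": 0, "turn": 0, "grip": 1},
    {"tx": 0, "ty": 0, "tz": -0.4, "turn": 0, "grip": 1},
    {"tx": 0, "ty": 0, "tz": -0.6, "turn": 0, "grip": 1},
    {"tx": 0, "ty": 0, "tz": -0.6, "turn": 0, "grip": 1},
    {"tx": 0, "ty": 0, "tz": -0.4, "turn": 0, "grip": 1},
    {"tx": 0, "ty": 0, "tz": 0, "turn": 0, "grip": 1}
  ]
}}

```text
time: 35.8
position: [0.6229, 0.2345, 0.2363]
tool_rot: [-3.14, 0.0, -0.006]
ft_force: [0.3, 0.8, -0.2]
grip_width: 1.001
grip_force: 0.0
```

```bash
python3 - <<'E'
from h import *
p,K,C=img("top","t19"); p=p.copy(); 
q=p.copy(); q[:128]=0; q[:,:150]=0; q[:,390:]=0; shells(q,K,C,vmax=268,sat=120,amin=60)
E
```

```text
px [340. 145.] yaw 4.4 ctr [ 0.6731 -0.2436] size 85x31 far43 [ 0.7116 -0.2406] near43 [ 0.6281 -0.247 ] cut False
```

>>> {"op": "send_rows", "data": {
  "steps": [
    {"tx": -0.02, "ty": 0.67, "tz": 0, "turn": 0, "grip": 1},
    {"tx": -0.02, "ty": 0.67, "tz": 0, "turn": 0, "grip": 1},
    {"tx": -0.02, "ty": 0.67, "tz": 0, "turn": 0, "grip": 1},
    {"tx": -0.02, "ty": 0.67, "tz": 0, "turn": 0, "grip": 1},
    {"tx": -0.02, "ty": 0.67, "tz": 0, "turn": 0, "grip": 1},
    {"tx": -0.03, "ty": 0.67, "tz": 0, "turn": 0, "grip": 1},
    {"tx": -0.03, "ty": 0.67, "tz": 0, "turn": 0, "grip": 1},
    {"tx": -0.03, "ty": 0.67, "tz": 0, "turn": 0, "grip": 1},
    {"tx": -0.03, "ty": 0.67, "tz": 0, "turn": 0, "grip": 1},
    {"tx": -0.03, "ty": 0.67, "tz": 0, "turn": 0, "grip": 1},
    {"tx": -0.03, "ty": 0.67, "tz": 0, "turn": 0, "grip": 1},
    {"tx": -0.02, "ty": 0.67, "tz": 0, "turn": 0, "grip": 1}
  ]
}}

```text
time: 37.35
position: [0.6028, -0.2499, 0.2319]
tool_rot: [-3.141, 0.0, 0.005]
ft_force: [0.7, 0.4, -0.3]
grip_width: 1.0
grip_force: 0.0
```

>>> {"op": "send_rows", "data": {
  "steps": [
    {"tx": 0, "ty": 0, "tz": 0.5, "turn": -0.6, "grip": 1},
    {"tx": 0, "ty": 0, "tz": 0.5, "turn": 0, "grip": 1},
    {"tx": 0, "ty": 0, "tz": 0.5, "turn": 0, "grip": 1},
    {"tx": 0, "ty": 0, "tz": 0, "turn": 0, "grip": 1},
    {"tx": 0, "ty": 0, "tz": 0, "turn": 0, "grip": 1}
  ]
}}

```text
time: 37.98
position: [0.604, -0.2486, 0.1443]
tool_rot: [-3.139, -0.131, -0.0]
ft_force: [0.3, 0.4, 0.1]
grip_width: 1.002
grip_force: 0.0
```

```bash
python3 - <<'E'
from h import *
p,K,C=img("wrist","w20"); s,q,M=st(); print(q.round(4),M[:,0].round(3)); shells(p,K,C,vmax=235)
E
```

```text
[ 0.6045 -0.2488  0.1452] [0.996 0.084 0.001]
px [250. 118.] yaw 4.7 ctr [ 0.6665 -0.2434] size 104x36 far43 [ 0.7146 -0.2394] near43 [ 0.6187 -0.2473] cut False
```

>>> {"op": "send_rows", "data": {
  "steps": [
    {"tx": 0.07, "ty": 0, "tz": 0.6, "turn": 0, "grip": 1},
    {"tx": 0, "ty": 0, "tz": 0.6, "turn": 0, "grip": 1},
    {"tx": 0, "ty": 0, "tz": 0.6, "turn": 0, "grip": 1},
    {"tx": 0, "ty": 0, "tz": 0.3, "turn": 0, "grip": 1},
    {"tx": 0, "ty": 0, "tz": 0, "turn": 0, "grip": 0.2},
    {"tx": 0, "ty": 0, "tz": 0, "turn": 0, "grip": 0.2},
    {"tx": 0, "ty": 0, "tz": 0, "turn": 0, "grip": 0.2},
    {"tx": 0, "ty": 0, "tz": 0, "turn": 0, "grip": 0.2},
    {"tx": 0, "ty": 0, "tz": 0, "turn": 0, "grip": 0.2},
    {"tx": 0, "ty": 0, "tz": 0, "turn": 0, "grip": 0.2},
    {"tx": 0, "ty": 0, "tz": 0, "turn": 0, "grip": 0.2},
    {"tx": 0, "ty": 0, "tz": 0, "turn": 0, "grip": 0.2}
  ],
  "newtons": 15
}}

```text
time: 39.52
position: [0.6081, -0.2486, 0.0183]
tool_rot: [3.138, 0.131, 0.0]
ft_force: [-0.1, -1.0, 1.4]
grip_width: 0.42
grip_force: 15.0
```

>>> {"op": "send_rows", "data": {
  "steps": [
    {"tx": 0, "ty": 0, "tz": -0.3, "turn": 0, "grip": 0.2},
    {"tx": 0, "ty": 0, "tz": -0.5, "turn": 0, "grip": 0.2},
    {"tx": 0, "ty": 0, "tz": -0.5, "turn": 0, "grip": 0.2},
    {"tx": 0, "ty": 0, "tz": -0.5, "turn": 0, "grip": 0.2},
    {"tx": 0, "ty": 0, "tz": -0.3, "turn": 0, "grip": 0.2},
    {"tx": 0, "ty": 0, "tz": 0, "turn": 0.6, "grip": 0.2}
  ]
}}

```text
time: 40.28
position: [0.6091, -0.2484, 0.1465]
tool_rot: [3.14, -0.003, 0.005]
ft_force: [-0.3, 0.2, -1.3]
grip_width: 0.418
grip_force: 15.0
```

>>> {"op": "send_rows", "data": {
  "steps": [
    {"tx": 0, "ty": 0, "tz": 0, "turn": 0, "grip": 0.2},
    {"tx": 0, "ty": 0, "tz": 0, "turn": 0, "grip": 0.2},
    {"tx": 0, "ty": 0, "tz": 0, "turn": 0, "grip": 0.2},
    {"tx": 0, "ty": 0, "tz": 0, "turn": 0, "grip": 0.2},
    {"tx": 0.4, "ty": 0, "tz": 0, "turn": 0, "grip": 0.2},
    {"tx": -0.4, "ty": 0, "tz": 0, "turn": 0, "grip": 0.2},
    {"tx": 0.4, "ty": 0, "tz": 0, "turn": 0, "grip": 0.2},
    {"tx": -0.3, "ty": 0, "tz": 0, "turn": 0, "grip": 0.2},
    {"tx": 0.2, "ty": 0, "tz": 0, "turn": 0, "grip": 0.2},
    {"tx": -0.2, "ty": 0, "tz": 0, "turn": 0, "grip": 0.2},
    {"tx": 0, "ty": 0, "tz": 0, "turn": 0, "grip": 0.2},
    {"tx": 0, "ty": 0, "tz": 0, "turn": 0, "grip": 0.2}
  ],
  "newtons": 3
}}

```text
time: 41.78
position: [0.6138, -0.2485, 0.1442]
tool_rot: [3.141, -0.001, -0.001]
ft_force: [-1.2, 0.0, -2.0]
grip_width: 0.43
grip_force: 3.0
```

```bash
python3 - <<'E'
from h import *
tilt(.12,"w21",.014)
E
```

```text
[ 0.6139 -0.2485  0.1442] grip 0.433 3.0 F [-0.3  0.3 -2.1] t 41.83 yaw -0.0
brass rows None
0 2 31 | 10 14 51 | 20 31 71 | 30 50 92 | 40 70 113 | 50 92 135 | 60 113 156 | 70 134 177 | 80 155 199 | 90 177 220 |
```

```bash
python3 - <<'E'
from h import *
p,K,C=load("w21"); r,_,_=load("w18")
for n,x in(("21",p),("18",r)):
    h=cv2.cvtColor(x,cv2.COLOR_RGB2HSV); print(n,[h[v,248:255].mean(0).round().astype(int).tolist() for v in range(150,262,8)])
q,K2,C2=img("scene","s21"); G=np.array([.6139,-.2485,.149])
h=cv2.cvtColor(q,cv2.COLOR_RGB2HSV).astype(int); m=((h[:,:,0]>10)&(h[:,:,0]<24)&(h[:,:,1]>120)&(h[:,:,2]>50)).astype(np.uint8)
print("grasp px",proj(G,K2,C2),"mouth px if vertical",proj(G-[0,0,.106],K2,C2))
n,l,s,c=cv2.connectedComponentsWithStats(m)
for i in range(1,n):
    if s[i,4]>60 and 130<c[i][0]<340 and 60<c[i][1]<230:
        pts=np.argwhere(l==i)[:,::-1].astype(np.float32); print(s[i].tolist(),c[i].round(0),cv2.fitLine(pts,cv2.DIST_L2,0,.01,.01)[:2].ravel().round(2))
print("vertical dir",(proj(G-[0,0,.106],K2,C2)-proj(G,K2,C2)))
E
```

```text
21 [[25, 42, 216], [21, 47, 216], [27, 36, 217], [26, 38, 216], [23, 45, 216], [23, 45, 215], [22, 47, 214], [24, 43, 213], [24, 30, 92], [20, 27, 81], [23, 31, 59], [21, 34, 59], [19, 28, 78], [16, 31, 89]]
18 [[30, 29, 222], [20, 29, 216], [13, 37, 210], [17, 102, 123], [18, 117, 128], [18, 120, 126], [18, 123, 125], [18, 127, 123], [23, 33, 63], [22, 30, 76], [23, 28, 55], [21, 37, 46], [18, 28, 78], [18, 29, 89]]
grasp px [195.21920293 148.66478691] mouth px if vertical [198.06267665 173.97955603]
[198, 29, 58, 84, 3415] [229.  74.] [ 0.49 -0.87]
[301, 92, 26, 15, 185] [315.  99.] [0.94 0.34]
[198, 154, 18, 21, 195] [207. 164.] [0.51 0.86]
[280, 194, 12, 17, 149] [285. 202.] [ 0.19 -0.98]
[240, 209, 12, 17, 163] [246. 217.] [ 0.14 -0.99]
vertical dir [ 2.84347372 25.31476912]
```

The shell has overshot, with the mouth slightly toward the robot. I'll shake it gently to settle it.

>>> {"op": "send_rows", "data": {
  "steps": [
    {"tx": -0.15, "ty": 0, "tz": 0, "turn": 0, "grip": 0.2},
    {"tx": 0.15, "ty": 0, "tz": 0, "turn": 0, "grip": 0.2},
    {"tx": -0.2, "ty": 0, "tz": 0, "turn": 0, "grip": 0.2},
    {"tx": 0.2, "ty": 0, "tz": 0, "turn": 0, "grip": 0.2},
    {"tx": -0.15, "ty": 0, "tz": 0, "turn": 0, "grip": 0.2},
    {"tx": 0.15, "ty": 0, "tz": 0, "turn": 0, "grip": 0.2},
    {"tx": 0, "ty": 0, "tz": 0, "turn": 0, "grip": 0.2},
    {"tx": 0, "ty": 0, "tz": 0, "turn": 0, "grip": 0.2}
  ]
}}

```text
time: 42.88
position: [0.6141, -0.2482, 0.144]
tool_rot: [-3.141, -0.0, 0.0]
ft_force: [-0.3, -0.8, -1.0]
grip_width: 0.431
grip_force: 3.0
```

```bash
cat >> h.py <<'E'
def tilt2(L,name,a0=.014):
    q,K,C=img("scene",name); s,p,M=st(); G=p+[0,0,.005]; x=M[:,0]; z=np.array([0,0,1.])
    h=cv2.cvtColor(q,cv2.COLOR_RGB2HSV).astype(int); m=((h[:,:,0]>10)&(h[:,:,0]<24)&(h[:,:,1]>120)&(h[:,:,2]>50)).astype(np.uint8)
    g=proj(G-[0,0,.04],K,C); n,l,s,c=cv2.connectedComponentsWithStats(m)
    i=min((i for i in range(1,n) if 60<s[i,4]<900),key=lambda i:np.linalg.norm(c[i]-g))
    pts=np.argwhere(l==i)[:,::-1].astype(np.float32); d=cv2.fitLine(pts,cv2.DIST_L2,0,.01,.01)[:2].ravel(); d*=np.sign(d[1])
    print("seen",c[i].round(1),s[i].tolist(),"angle",np.degrees(np.arctan2(d[0],d[1])).round(1))
    for f in range(60,131,10):
        a=np.radians(f); e=x*np.cos(a)-z*np.sin(a); v=proj(G+(L-a0)*e,K,C)-proj(G,K,C); print(f,proj(G+.6*(L-a0)*e,K,C).round(0),np.degrees(np.arctan2(v[0],v[1])).round(0),end=" | ")
    print()
E
python3 - <<'E'
from h import *
tilt(.12,"w22",.014); tilt2(.12,"s22")
E
```

```text
[ 0.614  -0.2483  0.144 ] grip 0.43 3.0 F [-1.3 -0.4 -1.4] t 42.92 yaw -0.0
brass rows (176, 202, 27)
0 2 32 | 10 14 51 | 20 31 72 | 30 50 93 | 40 71 114 | 50 92 135 | 60 113 156 | 70 134 178 | 80 156 199 | 90 177 221 | 
seen [197.7 168.7] [193, 157, 11, 25, 225] angle -2.8
60 [189. 165.] -21.0 | 70 [192. 165.] -13.0 | 80 [194. 165.] -3.0 | 90 [197. 164.] 6.0 | 100 [200. 163.] 17.0 | 110 [202. 162.] 28.0 | 120 [204. 160.] 40.0 | 130 [206. 157.] 52.0 |
```

>>> {"op": "send_rows", "data": {
  "steps": [
    {"tx": 0, "ty": 0, "tz": 0, "turn": 0, "grip": 0.2},
    {"tx": 0, "ty": 0, "tz": 0, "turn": 0, "grip": 0.2},
    {"tx": 0, "ty": 0, "tz": -0.4, "turn": 0, "grip": 0.2},
    {"tx": 0, "ty": 0, "tz": -0.6, "turn": 0, "grip": 0.2},
    {"tx": 0, "ty": 0, "tz": -0.5, "turn": 0, "grip": 0.2},
    {"tx": -0.1, "ty": -0.4, "tz": 0, "turn": 0, "grip": 0.2},
    {"tx": -0.2, "ty": -0.66, "tz": 0, "turn": 0, "grip": 0.2},
    {"tx": -0.2, "ty": -0.66, "tz": 0, "turn": 0, "grip": 0.2},
    {"tx": -0.2, "ty": -0.66, "tz": 0, "turn": 0, "grip": 0.2},
    {"tx": -0.2, "ty": -0.66, "tz": 0, "turn": 0, "grip": 0.2},
    {"tx": -0.2, "ty": -0.66, "tz": 0, "turn": 0, "grip": 0.2},
    {"tx": -0.2, "ty": -0.66, "tz": 0, "turn": 0, "grip": 0.2}
  ],
  "newtons": 30
}}

```text
time: 44.48
position: [0.5356, 0.0146, 0.2344]
tool_rot: [3.141, -0.0, 0.001]
ft_force: [1.0, -0.1, -1.2]
grip_width: 0.414
grip_force: 30.0
```

>>> {"op": "send_rows", "data": {
  "steps": [
    {"tx": -0.2, "ty": -0.66, "tz": 0, "turn": 0, "grip": 0.2},
    {"tx": -0.2, "ty": -0.66, "tz": 0, "turn": 0, "grip": 0.2},
    {"tx": -0.2, "ty": -0.66, "tz": 0, "turn": 0, "grip": 0.2},
    {"tx": -0.2, "ty": -0.66, "tz": 0, "turn": 0, "grip": 0.2},
    {"tx": -0.2, "ty": -0.66, "tz": 0, "turn": 0, "grip": 0.2},
    {"tx": -0.2, "ty": -0.6, "tz": 0, "turn": 0, "grip": 0.2},
    {"tx": 0, "ty": 0, "tz": 0, "turn": 0, "grip": 0.2},
    {"tx": 0, "ty": 0, "tz": 0, "turn": 0, "grip": 0.2},
    {"tx": 0, "ty": 0, "tz": 0, "turn": 0, "grip": 0.2}
  ]
}}

```text
time: 45.6
position: [0.4648, 0.2459, 0.234]
tool_rot: [3.141, -0.004, 0.0]
ft_force: [1.2, 0.0, -0.9]
grip_width: 0.412
grip_force: 30.0
```

```bash
python3 - <<'E'
from h import *
tilt(.12,"w23",.014); tilt2(.12,"s23")
E
```

```text
[0.4648 0.246  0.234 ] grip 0.411 30.0 F [-0.1 -0.5 -1.9] t 45.65 yaw -0.1
brass rows (162, 201, 40)
0 2 32 | 10 14 51 | 20 31 71 | 30 50 92 | 40 71 114 | 50 92 135 | 60 113 156 | 70 134 178 | 80 156 199 | 90 177 221 | 
seen [316.5 193.8] [308, 179, 19, 31, 358] angle -15.4
60 [310. 189.] -25.0 | 70 [312. 189.] -19.0 | 80 [315. 189.] -12.0 | 90 [318. 188.] -4.0 | 100 [321. 187.] 5.0 | 110 [323. 185.] 16.0 | 120 [326. 182.] 28.0 | 130 [329. 179.] 43.0 |
```

>>> {"op": "send_rows", "data": {
  "steps": [
    {"tx": -0.02, "ty": -0.03, "tz": 0.2, "turn": 0, "grip": 0.2},
    {"tx": 0, "ty": 0, "tz": 0.3, "turn": 0, "grip": 0.2},
    {"tx": 0, "ty": 0, "tz": 0.3, "turn": 0, "grip": 0.2},
    {"tx": 0, "ty": 0, "tz": 0, "turn": 0, "grip": 0.2},
    {"tx": 0, "ty": 0, "tz": 0, "turn": 0, "grip": 0.2}
  ]
}}

```text
time: 46.32
position: [0.463, 0.2493, 0.1861]
tool_rot: [-3.141, -0.0, 0.0]
ft_force: [0.6, 0.6, -2.2]
grip_width: 0.411
grip_force: 30.0
```

```bash
python3 - <<'E'
from h import *
tilt(.12,"w24",.014); tilt2(.12,"s24")
a,_,_=load("s24"); p,_,_=load("w24")
cv2.imwrite("pics/m24.png",np.hstack([cv2.resize(p,(400,400)),cv2.resize(a[140:280,250:390],(400,400),interpolation=cv2.INTER_CUBIC)])[:,:,::-1])
E
```

```text
[0.4633 0.2494 0.1865] grip 0.413 30.0 F [ 0.1  0.2 -1.1] t 46.38 yaw -0.0
brass rows (162, 202, 41)
0 1 31 | 10 13 50 | 20 30 71 | 30 50 92 | 40 70 113 | 50 91 135 | 60 113 156 | 70 134 177 | 80 155 199 | 90 177 220 | 
seen [316.7 207.7] [309, 193, 17, 31, 339] angle -16.1
60 [310. 203.] -26.0 | 70 [312. 203.] -19.0 | 80 [315. 203.] -12.0 | 90 [318. 202.] -4.0 | 100 [321. 200.] 5.0 | 110 [323. 198.] 16.0 | 120 [326. 196.] 29.0 | 130 [328. 193.] 44.0 |
```

View pics/m24.png

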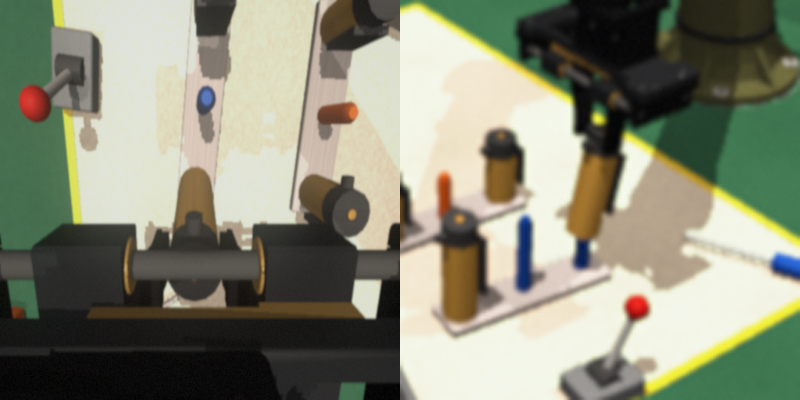

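The shell leans slightly, but its mouth is already over the tip of tall peg 0 (scene half, mouth at (580,235) with the peg foot below). I'll straighten it while lowering on a light grip.

>>> {"op": "send_rows", "data": {
  "steps": [
    {"tx": 0, "ty": 0, "tz": 0, "turn": 0, "grip": 0.2},
    {"tx": 0.05, "ty": 0, "tz": 0.1, "turn": 0, "grip": 0.2},
    {"tx": 0.05, "ty": 0, "tz": 0.2, "turn": 0, "grip": 0.2},
    {"tx": 0.04, "ty": 0, "tz": 0.2, "turn": 0, "grip": 0.2},
    {"tx": 0.02, "ty": 0, "tz": 0.2, "turn": 0, "grip": 0.2},
    {"tx": 0, "ty": 0, "tz": 0.2, "turn": 0, "grip": 0.2},
    {"tx": 0, "ty": 0, "tz": 0, "turn": 0, "grip": 0.2}
  ],
  "newtons": 4
}}

```text
time: 47.3
position: [0.4721, 0.2491, 0.1313]
tool_rot: [3.141, 0.0, -0.002]
ft_force: [-0.6, 0.5, -0.9]
grip_width: 0.421
grip_force: 4.0
```

>>> {"op": "send_rows", "data": {
  "steps": [
    {"tx": 0, "ty": 0, "tz": 0.15, "turn": 0, "grip": 0.2},
    {"tx": 0, "ty": 0, "tz": 0.1, "turn": 0, "grip": 0.2},
    {"tx": 0, "ty": 0, "tz": 0.06, "turn": 0, "grip": 0.2},
    {"tx": 0, "ty": 0, "tz": 0, "turn": 0, "grip": 0.2}
  ],
  "newtons": 3
}}

```text
time: 47.8
position: [0.4725, 0.2488, 0.1132]
tool_rot: [3.141, -0.0, -0.0]
ft_force: [0.9, -0.4, 1.3]
grip_width: 0.42
grip_force: 3.0
```

```bash
python3 - <<'E'
from h import *
tilt(.12,"w25",.014); tilt2(.12,"s25")
E
```

```text
[0.4725 0.2489 0.1132] grip 0.422 3.0 F [ 0.1 -1.3  0.6] t 47.85 yaw -0.0
brass rows (175, 220, 46)
0 2 32 | 10 14 51 | 20 31 71 | 30 50 92 | 40 71 114 | 50 92 135 | 60 113 156 | 70 134 178 | 80 156 199 | 90 177 221 | 
seen [314.2 222.3] [307, 208, 16, 28, 285] angle -8.5
60 [306. 224.] -26.0 | 70 [309. 224.] -19.0 | 80 [311. 223.] -12.0 | 90 [314. 222.] -4.0 | 100 [317. 221.] 6.0 | 110 [320. 219.] 17.0 | 120 [322. 217.] 31.0 | 130 [324. 214.] 47.0 |
```

>>> {"op": "send_rows", "data": {
  "steps": [
    {"tx": 0, "ty": 0, "tz": 0, "turn": 0, "grip": 0.6},
    {"tx": 0, "ty": 0, "tz": 0, "turn": 0, "grip": 1},
    {"tx": 0, "ty": 0, "tz": 0, "turn": 0, "grip": 1},
    {"tx": 0, "ty": 0, "tz": 0, "turn": 0, "grip": 1},
    {"tx": 0, "ty": 0, "tz": -0.4, "turn": 0, "grip": 1},
    {"tx": 0, "ty": 0, "tz": -0.6, "turn": 0, "grip": 1},
    {"tx": 0, "ty": 0, "tz": -0.6, "turn": 0, "grip": 1},
    {"tx": 0, "ty": 0, "tz": -0.4, "turn": 0, "grip": 1},
    {"tx": 0, "ty": -0.5, "tz": 0, "turn": 0, "grip": 0},
    {"tx": 0, "ty": -0.6, "tz": 0, "turn": 0, "grip": 0},
    {"tx": 0, "ty": -0.6, "tz": 0, "turn": 0, "grip": 0},
    {"tx": 0, "ty": 0, "tz": 0, "turn": 0, "grip": 0}
  ]
}}

```text
time: 49.4
position: [0.4708, 0.3544, 0.2334]
tool_rot: [-3.139, -0.008, 0.003]
ft_force: [-0.1, 0.4, -0.2]
grip_width: 0.632
grip_force: 0.0
```

```bash
python3 - <<'E'
from h import *
V={}
w=img("wrist","w26"); sc=img("scene","s26"); tp=img("top","t26"); s,q,M=st(); print(q.round(4))
def ball(x,box):
    p,K,C=x; h=cv2.cvtColor(p,cv2.COLOR_RGB2HSV).astype(int)
    m=(((h[:,:,0]<5)|(h[:,:,0]>174))&(h[:,:,1]>150)&(h[:,:,2]>60)).astype(np.uint8); k=np.zeros_like(m); k[box[1]:box[3],box[0]:box[2]]=1; m&=k
    n,l,s,c=cv2.connectedComponentsWithStats(m); i=1+np.argmax(s[1:,4]); return c[i],s[i].tolist()
R_=[]
for n,x,b in(("w26",w,(0,0,512,215)),("w1",load("w1"),(0,0,120,215)),("scene",sc,(315,235,350,262)),("top",tp,(148,172,170,195))):
    c,s_=ball(x,b); o,d=ray(*c,*x[1:]); d/=np.linalg.norm(d); R_.append((n,o,d)); print(n,c.round(1),s_,"z.092:",onz(*c,.092,*x[1:]).round(4))
A=sum(np.eye(3)-np.outer(d,d) for _,o,d in R_); b=sum((np.eye(3)-np.outer(d,d))@o for _,o,d in R_); print("ball",np.linalg.solve(A,b).round(4))
# block: grey top outline in wrist
p,K,C=w
a=np.hstack([cv2.resize(p[:240],(440,206)),cv2.resize(tp[0][125:225,145:270],(360,206))]); b=cv2.resize(sc[0][150:290,140:390],(800,390),interpolation=cv2.INTER_CUBIC)
cv2.imwrite("pics/m26.png",np.vstack([a,b])[:,:,::-1])
E
```

```text
[0.4729 0.35   0.2332]
w26 [26.7 40.8] [10, 26, 34, 31, 806] z.092: [0.6006 0.5494 0.092 ]
w1 [ 44.8 123.2] [34, 114, 23, 20, 351] z.092: [0.5432 0.4069 0.092 ]
scene [332.3 247.2] [329, 244, 8, 8, 45] z.092: [0.541  0.3991 0.092 ]
top [155.8 184.5] [153, 182, 6, 6, 25] z.092: [0.5433 0.4049 0.092 ]
ball [0.5585 0.4245 0.1401]
```

View pics/m26.png

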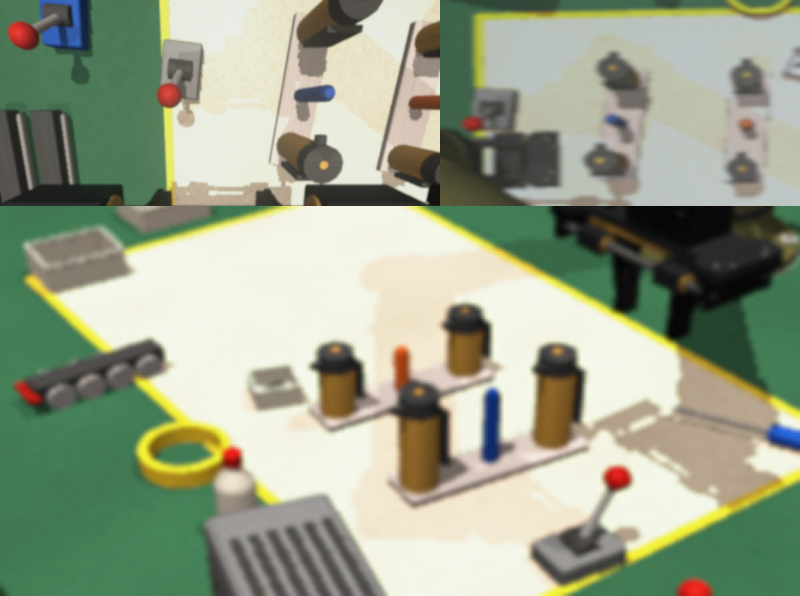

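All four shells stand seated: tall pegs 0 and 2, and short pegs 0 and 2. No other shells are in view. The grey switch's ball is at wrist pixel of about (197,111), and the earlier w26 blob was the blue look-alike.

```bash
python3 - <<'E'
from h import *
p,K,C=load("w26"); h=cv2.cvtColor(p,cv2.COLOR_RGB2HSV).astype(int)
m=(((h[:,:,0]<5)|(h[:,:,0]>174))&(h[:,:,1]>150)&(h[:,:,2]>60)).astype(np.uint8); m[:,:150]=0; m[:,250:]=0;m[200:]=0
n,l,s,c=cv2.connectedComponentsWithStats(m); i=1+np.argmax(s[1:,4]); print(c[i],s[i],onz(*c[i],.092,K,C).round(4))
rs=[]
for u,v,k in((*c[i],(K,C)),(44.8,123.2,load("w1")[1:]),(332.3,247.2,load("s26")[1:]),(155.8,184.5,load("t26")[1:])):
    o,d=ray(u,v,*k); rs.append((o,d/np.linalg.norm(d)))
A=sum(np.eye(3)-np.outer(d,d) for o,d in rs); b=sum((np.eye(3)-np.outer(d,d))@o for o,d in rs); print("ball",np.linalg.solve(A,b).round(4))
# block outline
m=((h[:,:,1]<45)&(h[:,:,2]>60)&(h[:,:,2]<175)).astype(np.uint8); m[:,:180]=0;m[:,245:]=0;m[:35]=0;m[130:]=0
m=cv2.morphologyEx(m,cv2.MORPH_OPEN,np.ones((3,3),np.uint8)); n,l,s,c=cv2.connectedComponentsWithStats(m); i=1+np.argmax(s[1:,4])
g=np.array([onz(u,v,.025,K,C)[:2]*1000 for v,u in np.argwhere(l==i)],np.float32); print(s[i],cv2.minAreaRect(g))
for u,v in((194,46),(235,51),(227,113),(188,107)): print(onz(u,v,.025,K,C).round(4))
E
```

```text
[196.0407767 110.0407767] [184  98  26  25 515] [0.5437 0.4044 0.092 ]
ball [0.5436 0.4034 0.0965]
[ 186   47   51   69 2424] ((575.72314453125, 399.0906677246094), (51.330318450927734, 67.88229370117188), 82.31645202636719)
[0.6116 0.4155 0.025 ]
[0.6069 0.3716 0.025 ]
[0.5425 0.3809 0.025 ]
[0.5487 0.4246 0.025 ]
```

>>> {"op": "send_rows", "data": {
  "steps": [
    {"tx": 0.22, "ty": -0.5, "tz": 0, "turn": 0, "grip": 0},
    {"tx": 0.22, "ty": -0.5, "tz": 0, "turn": 0, "grip": 0},
    {"tx": 0, "ty": 0, "tz": 0.3, "turn": 0.96, "grip": 0},
    {"tx": 0, "ty": 0, "tz": 0.6, "turn": 0, "grip": 0},
    {"tx": 0, "ty": 0, "tz": 0.6, "turn": 0, "grip": 0},
    {"tx": 0, "ty": 0, "tz": 0.6, "turn": 0, "grip": 0},
    {"tx": 0, "ty": 0, "tz": 0.3, "turn": 0, "grip": 0},
    {"tx": 0, "ty": 0, "tz": 0, "turn": 0, "grip": 0},
    {"tx": 0, "ty": 0, "tz": 0, "turn": 0, "grip": 0}
  ]
}}

```text
time: 50.68
position: [0.4999, 0.4116, 0.0912]
tool_rot: [-3.133, 0.211, -0.003]
ft_force: [0.2, -0.3, -0.0]
grip_width: 0.013
grip_force: 0.0
```

```bash
python3 - <<'E'
from h import *
s,q,M=st(); d=np.array([.991,-.134]); r=np.array([.5437,.4040])-q[:2]
print(q.round(4),M[:,0].round(3),s["grip_width"],"along",r@M[:2,0],"tool y",r@M[:2,1])
E
```

```text
[0.4999 0.4116 0.0912] [ 0.991 -0.134  0.002] 0.01252362723692101 along 0.044475280493738854 tool y 0.001693289469601885
```

>>> {"op": "send_rows", "data": {
  "steps": [
    {"tx": 0.2, "ty": 0.03, "tz": 0.08, "turn": 0, "grip": 0},
    {"tx": 0.2, "ty": 0, "tz": 0, "turn": 0, "grip": 0},
    {"tx": 0.2, "ty": 0, "tz": 0, "turn": 0, "grip": 0},
    {"tx": 0.2, "ty": 0, "tz": 0, "turn": 0, "grip": 0},
    {"tx": 0.2, "ty": 0, "tz": 0, "turn": 0, "grip": 0},
    {"tx": 0.2, "ty": 0, "tz": 0, "turn": 0, "grip": 0},
    {"tx": 0.2, "ty": 0, "tz": 0, "turn": 0, "grip": 0},
    {"tx": 0.15, "ty": 0, "tz": 0, "turn": 0, "grip": 0},
    {"tx": 0, "ty": 0, "tz": 0, "turn": 0, "grip": 0}
  ]
}}

```text
time: 51.8
position: [0.5887, 0.3972, 0.0841]
tool_rot: [3.133, -0.209, -0.008]
ft_force: [-5.6, -0.4, 1.7]
grip_width: 0.008
grip_force: 2.8
```

```bash
cat > b.py <<'E'
from h import *
p,K,C=img("scene"); s,q,M=st(); h=cv2.cvtColor(p,cv2.COLOR_RGB2HSV).astype(int)
m=(((h[:,:,0]<5)|(h[:,:,0]>174))&(h[:,:,1]>150)&(h[:,:,2]>60)).astype(np.uint8)
n,l,ss,c=cv2.connectedComponentsWithStats(m)
print(q.round(4),np.round(s["ft_force"],1),"t",s["time"])
for i in range(1,n):
    if ss[i,4]>15: print(c[i].round(1),ss[i,4],onz(*c[i],.092,K,C).round(3))
print("on",proj([.619,.394,.092],K,C),"off",proj([.5437,.404,.092],K,C))
E
python3 b.py
```

```text
[0.5887 0.3972 0.0841] [-5.5 -0.5  1.8] t 51.85
[149.1 217.2] 32 [ 0.891 -0.027  0.092]
[446.4 234.7] 54 [0.247 0.546 0.092]
[212.4 240.1] 25 [0.79  0.181 0.092]
[310.4 256.5] 64 [0.614 0.393 0.092]
[356.4 288.6] 81 [0.6   0.545 0.092]
on [309.04365422 257.49295838] off [332.8665451  248.52278611]
```

>>> {"op": "send_rows", "data": {
  "steps": [
    {"tx": 0.08, "ty": 0, "tz": 0, "turn": 0, "grip": 0},
    {"tx": 0, "ty": 0, "tz": 0, "turn": 0, "grip": 0}
  ]
}}

```text
time: 52.1
position: [0.5894, 0.3972, 0.0839]
tool_rot: [3.131, -0.206, -0.018]
ft_force: [-13.1, -2.1, 4.0]
grip_width: 0.01
grip_force: 6.9
```

>>> {"op": "send_rows", "data": {
  "steps": [
    {"tx": 0.06, "ty": 0, "tz": 0, "turn": 0, "grip": 0},
    {"tx": 0, "ty": 0, "tz": 0, "turn": 0, "grip": 0}
  ]
}}

```text
time: 52.35
position: [0.5898, 0.3972, 0.0837]
tool_rot: [3.13, -0.203, -0.026]
ft_force: [-18.6, -3.8, 9.0]
grip_width: 0.01
grip_force: 10.3
```

```bash
python3 b.py
```

```text
[0.5898 0.3973 0.0837] [-20.2  -4.    8.5] t 52.4
[149. 217.] 33 [ 0.891 -0.028  0.092]
[446.4 234.7] 54 [0.247 0.546 0.092]
[212.4 240.1] 25 [0.79  0.181 0.092]
[310.3 256.4] 62 [0.614 0.393 0.092]
[356.4 288.6] 81 [0.6   0.545 0.092]
on [309.04365422 257.49295838] off [332.8665451  248.52278611]
```

The lever is at its stop: the force rises and nothing moves. I'll back away and check.

>>> {"op": "send_rows", "data": {
  "steps": [
    {"tx": -0.3, "ty": 0, "tz": 0, "turn": 0, "grip": 0},
    {"tx": -0.5, "ty": 0, "tz": 0, "turn": 0, "grip": 0},
    {"tx": -0.4, "ty": 0, "tz": -0.5, "turn": 0, "grip": 0},
    {"tx": 0, "ty": 0, "tz": -0.6, "turn": 0, "grip": 0},
    {"tx": 0, "ty": 0, "tz": -0.6, "turn": 0, "grip": 0},
    {"tx": 0, "ty": 0, "tz": 0, "turn": 0, "grip": 0}
  ]
}}

```text
time: 53.15
position: [0.5299, 0.4068, 0.1908]
tool_rot: [-3.13, 0.211, -0.01]
ft_force: [0.9, 0.4, 0.0]
grip_width: 0.003
grip_force: 0.0
```

```bash
python3 b.py; python3 - <<'E'
from h import *
p,K,C=img("wrist","w27"); t=img("top","t27"); s=img("scene","s27")
q0=load("s26")[0]; d=np.abs(s[0].astype(int)-q0.astype(int)).max(2)[190:235,190:350]; print("shell area diff px",(d>60).sum())
E
```

```text
[0.5291 0.4058 0.1884] [ 0.  -0.2 -0. ] t 53.2
[149.1 217.2] 32 [ 0.891 -0.027  0.092]
[446.4 234.7] 54 [0.247 0.546 0.092]
[212.4 240.1] 25 [0.79  0.181 0.092]
[310.2 256.7] 47 [0.615 0.393 0.092]
[356.7 288.9] 73 [0.6   0.546 0.092]
on [309.04365422 257.49295838] off [332.8665451  248.52278611]
shell area diff px 837
```

```bash
python3 - <<'E'
from h import *
for f in("s26","s27","t26","t27"):
    p,K,C=load(f); h=cv2.cvtColor(p,cv2.COLOR_RGB2HSV).astype(int); m=((h[:,:,0]>8)&(h[:,:,0]<24)&(h[:,:,1]>120)&(h[:,:,2]>40)).astype(np.uint8)
    n,l,s,c=cv2.connectedComponentsWithStats(m); b=(220,180,340,270) if f[0]=="s" else(190,140,300,225)
    print(f,[(c[i].round(0).tolist(),int(s[i,4])) for i in range(1,n) if s[i,4]>(60 if f[0]=="s" else 8) and b[0]<c[i][0]<b[2] and b[1]<c[i][1]<b[3]])
E
```

```text
s26 [([285.0, 202.0], 156), ([246.0, 217.0], 163), ([313.0, 223.0], 288), ([271.0, 238.0], 322)]
s27 [([337.0, 198.0], 108), ([286.0, 203.0], 150), ([246.0, 217.0], 164), ([313.0, 223.0], 289), ([271.0, 238.0], 322)]
t26 []
t27 []
```

All four shells are unmoved, the lever has stayed over, and the arm touches nothing.

```bash
python3 -c "
from bench import ctrl
print(ctrl.close_job())"
```

```text
the job is handed in; nothing more can be done
None
```

All four shells found on the bench are seated mouth down and released, the long ones on tall pegs 0 and 2 and the short ones on short pegs 0 and 2; only then was the grey dryer lever pushed to its stop at on, and the job is handed in (no verdict came back).

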